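# Cap a honey sample jar and hold it in the press

### The job

Put the loose lid on the open honey jar that stands in the press's slide, then push the slide fully home so that the jar is under the plunger. Then press the black knob on top of the press 25 mm down against its spring, so that the foot bears on the lid, and finish while still holding it at that depth. Leave the other jars, the bottle and the tumbler where they stand, and do not tip the jar over.

Things in the scene. Friction and masses are not known exactly. Their poses are not given: they have to be found in the camera images.
- press: Grey hand press fixed to the table; own x within 26 deg of world +y. Origin on the table under the plunger's axis. Base 280 x 100 x 12 mm (own x -180 to 100). Column at own x 61 to 95, 165 mm high, 70 wide; a head 44 wide reaches from it to own x -22, underside 135, top 165 mm above the table. The slide runs along own x: home is to +x, out to -x
- carriage (a joint): How far the slide of the press is out, in m: 0 fully home (a stop; jar under the plunger), it starts fully out, 0.11. Slides with about 2 N of friction and stays where it is left; the jar rides along in it
- handle_top (a point): Centre of the top of the slide's upright handle: black round grip, 22 mm in diameter, 20 mm high, on a 16 mm steel stem; top 70 mm above the table, stem's foot at 20 mm. Moves with the slide, 100 mm (press's own -x) from the jar's axis. Grip it from above and push it along the press's own +x
- jar: Open amber glass jar of set honey (solid up to the rim), 56 mm high: body 48 mm in diameter up to 38 mm, neck 40 mm in diameter from 42 to 56 mm. Loose, stands in the slide's round nest (17 mm deep, 62 mm across outside), base about 23 mm above the table. Origin at the centre of its underside, z up. 70 to 120 g
- cap: Loose push-over lid of brass-coloured tin, lying on the table with its open side down: 50 mm outside diameter, 44 mm inside, 16 mm high, top 3 mm thick. Origin at the centre of its underside (open side), z up. On the jar its closed top rests on the rim, so its origin is 43 mm above the jar's origin and its top 59 mm above it. About 20 g
- knob_top (a point): Centre of the flat top of the plunger's black mushroom knob, 48 mm in diameter and 20 mm high; 234 mm above the table while the plunger is up. Press it straight down from above
- plunger (a joint): How far the knob is pressed down, in m: 0 up (spring return), end of stroke 0.036; 0.025 is wanted. Takes 3 N to start and 150 N/m more; beyond 14 mm, with a lidded jar below, the foot's spring adds 2 N and 400 N/m: about 14 N at 25 mm. At 25 mm a dark ring on the stem is about level with the top of the head
- foot: Black rubber foot, a disc 36 mm in diameter and 9 mm thick, sprung under the plunger. Its underside is 96 mm above its origin, which is that of the press while up; so it stands about 14 mm above the lid of a jar that is under it
- filled_jar0: Bystander: filled jar with its lid on, 50 mm in diameter, 59 mm high, on the far side of the table. Origin at the centre of its underside
- filled_jar1: Bystander: another filled jar with its lid on, the same size. Origin at the centre of its underside
- water_bottle: Bystander: clear plastic water bottle, 66 mm in diameter, 200 mm high. Origin at the centre of its underside
- tumbler: Bystander: empty glass tumbler, 70 mm across the rim, 85 mm high. Origin at the centre of its underside
Things that resemble listed ones, but are neither listed nor needed, are in the scene too. Of the things shaped like the cap, the brass one is meant.

How it is judged:
By the outcome, as a careful person would: the job done as asked, in the order asked, and still so for the second after the job is handed in, while the arm keeps its last pose, push and grip.
It also fails if it takes over 61 s, if anything falls off the work surface, if the arm or the gripper's body presses on something with over 40 N, if the wrist force passes 120 N, or if a joint passes its speed limit or range.

### The arm

A 7-joint arm with a two-finger parallel gripper is mounted at the origin on the work surface. World frame = base frame: x ahead of the robot, y to its left, z up, the work surface at z = 0. Lengths are in m, angles in rad, forces in N, time in s.
With the tool pointing down it reaches from about 0.4 to 0.85 m from the base axis. Payload 4.5 kg.
Tool frame: the origin (TCP) lies midway between the tips of the shut fingers; the grasp point (between the pads) lies 19 mm behind it; z points along the fingers, y is the direction in which the jaws open and shut (so a half turn about z gives the same grasp; the last joint's range is limited). The gripper opens to 88 mm and grips with 3 to 60 N. Pads are 18 mm wide; open, the fingers measure 123 mm over their backs; the gripper's body (75 mm by 187 mm) begins 45 mm behind the grasp point.
Start: joints at [-1.092, 0.689, -0.195, 1.565, 0.157, 0.902, -0.215], TCP at [0.269, 0.564, 0.207] pointing down, gripper open.
Joint ranges: [-3.01, 3.01], [-0.46, 2.08], [-1.47, 1.51], [0.13, 2.56], [-1, 4.14], [0.04, 2.09], [-2.66, 2.66]. Speed limits (rad/s): [2.57, 2.57, 3.14, 3.14, 3.14, 3.14, 3.14].

### API

Orientations are given as a unit quaternion [x, y, z, w].
In Python, from plant import r gives the robot as it stands. The module is installed in compiled form; this text tells all that it offers.
- The arm moves only by the tool carry_out, never from a script. Its argument "commands" is a list of rows, each a list of 6 numbers: the shift along the tool's x, y, z in m, then the turn, a rotation vector about the tool's x, y, z in degrees. In form: [[dx, dy, dz, wx, wy, wz], ...]. A call has 1 to 12 rows; each row is the pose to reach, as a shift and turn from the pose commanded when the call began, along the tool's axes at that moment; what a row does not reach only later rows make up. A row lasts 1/10 s, in which the tool goes at most 50 mm and 8.59 degrees, less where a joint would pass 70% of its speed; a pose out of reach is approached as far as the arm can. A call with a gripper value outside its range is refused whole. "fingers" is the closure in counts, from 0 (fully open) to 255 (shut), set as the call begins (left out, the last holds). The fingers move at their own pace and stop on an object; "grip_force" is the grip in N (left out, the last holds). Time passes only in rows, so rows that repeat a pose let the fingers close. It gives the time, the measured TCP pose, the force and the opening at its end, in the units of the state.
- r.get_state(): the state, without advancing time (a new reading comes with each control period).
- r.snapshot(name): name is "scene" or "top"; returns a dict with "img" (400x640x3 uint8, blue, green, red), "intrinsics" (3x3 intrinsics, pixels), "k1" (the pictures are not rectified: a ray, as slopes to the right and down, at radius r is drawn at 1 + k1 r^2 times it, then the intrinsics apply), "extrinsics" (4x4, takes a point from camera to world coordinates). Camera axes: x right, y down, z forward; pixel columns grow to the right and rows downward; lengths in m; the calibration is good to about 2 mm. A picture is of the moment at which its call begins. There is no depth.
- r.finish_job(): hands the job in, once; it reports no verdict.
Trained networks look in a picture, given as the dict that the camera call returned (one of the last four; its "shot" number tells which), for a name from the list of things; names that differ only in an ending like _2 or _b are one class to them, and where a whole thing is asked for, a point or a joint stands for the part that bears it (a point fixed in the world has none). Each returns a list of dicts, best first, with "p" (0 to 1); they miss things now and then, are a little off and sometimes report something else, mostly with a low value. They report only what shows in the picture. A call takes as long as a camera call. They do not tell look-alikes from the thing itself.
- r.spot_in(picture, label): "xyz" ([x, y, z] in m, in world coordinates, good to about 4 mm: the middle of the surface that is visible of it).
- r.spot_point(picture, label): "xyz" ([x, y, z] in m, in world coordinates, good to about 4 mm: a listed point, or the origin of a listed thing).
The state is a dict: "clock": time; "q": joint angles; "qd": joint speeds; "joint_torque": joint torques, N m; "tool_pos": TCP position; "eef_rot": TCP orientation; "contact_force": force on the tool from outside, world axes, zero at the start; "moment": the same for the moment, N m; "opening": opening from 0.0 (shut) to 1.0 (fully open).
Only numpy, scipy, OpenCV 4.12 (cv2) and the standard library are available. Lean on these libraries where they do the work, as an engineer would, in place of code of your own. Each camera call takes 0.05 s, during which the arm holds its last target.

## Working session

There is one attempt and no reset: what is moved stays moved. The work goes in short steps, Python scripts to look and compute and a tool call to move; the robot and the scene stay as the last step left them, time stands still between calls to the robot, and variables do not carry over. Pictures are saved under pics/ and viewed, and the job is handed in when it is done.

Besides the shell and the picture viewer there is one more tool, called by a JSON object that holds its "method" and its "body", one argument or row to a line. carry_out: Moves the arm, as the interface text tells. Its arguments: {"type":"object","properties":{"commands":{"type":"array","items":{"type":"array","items":{"type":"number"}}},"fingers":{"type":"number"},"grip_force":{"type":"number"}},"required":["commands"]}

```bash
mkdir -p pics
cat > h.py <<'E'
import numpy as np, cv2
from scipy.spatial.transform import Rotation as R
from plant import r
def proj(s,p):
    E=np.array(s["extrinsics"]);K=np.array(s["intrinsics"])
    c=np.linalg.inv(E)@np.append(p,1);u=c[:2]/c[2];u=u*(1+s["k1"]*(u@u));return K[:2,:2]@u+K[:2,2]
def ray(s,px):
    E=np.array(s["extrinsics"]);K=np.array(s["intrinsics"])
    d=np.linalg.solve(K[:2,:2],np.array(px,float)-K[:2,2]);u=d.copy()
    for _ in range(30):u=d/(1+s["k1"]*(u@u))
    return E[:3,3],E[:3,:3]@np.append(u,1)
def onz(s,px,z):
    o,d=ray(s,px);return o+d*(z-o[2])/d[2]
E
python3 - <<'E'
from h import *
st=r.get_state();print({k:np.round(v,3) for k,v in st.items()})
for n in("scene","top"):
    s=r.snapshot(n);cv2.imwrite(f"pics/{n}0.png",s["img"]);print(n,np.round(s["extrinsics"],3).tolist(),s["k1"])
    for l in["press","jar","cap","handle_top","knob_top","foot","filled_jar0","water_bottle","tumbler"]:
        for f in(r.spot_in,r.spot_point):
            try:
                for d in f(s,l)[:4]:
                    print(l,f.__name__,np.round(d["xyz"],3),round(d["p"],2),np.round(proj(s,d["xyz"])))
            except Exception as e:print(l,e)
E
```

```text
{'clock': np.float64(0.0), 'q': array([-1.092,  0.69 , -0.195,  1.566,  0.157,  0.903, -0.215]), 'qd': array([-0.001, -0.001,  0.   ,  0.   ,  0.   , -0.001,  0.   ]), 'joint_torque': array([ 0.0000e+00, -5.2756e+01, -1.2670e+00, -1.5343e+01, -5.3000e-02,
        7.0000e-03,  0.0000e+00]), 'tool_pos': array([0.269, 0.564, 0.206]), 'eef_rot': array([ 0.221,  0.975, -0.001, -0.   ]), 'contact_force': array([ 0.53 , -0.232,  0.335]), 'moment': array([-0.047, -0.018, -0.063]), 'opening': np.float64(0.997)}
scene [[0.773, 0.43, -0.466, 1.077], [0.634, -0.523, 0.57, -0.634], [0.001, -0.736, -0.677, 0.944], [0.0, 0.0, 0.0, 1.0]] -0.020299995374412155
press call [0.569 0.082 0.022] 0.82 [339. 230.]
press call [ 0.56   0.098 -0.   ] 0.64 [339. 230.]
jar call [ 0.568 -0.018  0.072] 0.73 [319. 237.]
jar call [ 0.554 -0.013  0.025] 0.62 [316. 244.]
cap call [ 0.575 -0.383  0.012] 0.73 [230. 335.]
cap call [ 0.51  -0.299  0.015] 0.71 [238. 299.]
cap call [ 0.471 -0.394  0.016] 0.64 [201. 314.]
cap call [ 0.518 -0.211  0.018] 0.62 [262. 280.]
cap call [ 0.514 -0.211 -0.001] 0.78 [262. 283.]
cap ca
[... 1883 characters left out ...]
l [ 0.545 -0.078  0.02 ] 0.86 [352. 195.]
handle_top call [ 0.545 -0.108  0.069] 0.62 [363. 193.]
knob_top call [0.556 0.099 0.235] 0.66 [294. 180.]
knob_top call [0.56  0.098 0.237] 0.49 [295. 179.]
filled_jar0 call [ 0.745 -0.258  0.059] 0.62 [409. 134.]
filled_jar0 call [ 0.742 -0.162  0.06 ] 0.55 [379. 134.]
filled_jar0 call [ 0.752 -0.262 -0.   ] 0.8 [406. 137.]
filled_jar0 call [ 0.753 -0.164 -0.001] 0.51 [377. 136.]
water_bottle call [0.642 0.375 0.131] 0.82 [208. 157.]
water_bottle call [0.544 0.058 0.019] 0.39 [311. 195.]
water_bottle call [ 0.655  0.388 -0.001] 0.55 [215. 162.]
tumbler call [ 0.324 -0.316  0.039] 0.78 [427. 264.]
tumbler call [ 0.329 -0.303  0.003] 0.97 [421. 262.]
```

Run:
```python
import cv2
a=cv2.imread("pics/scene0.png")
b=cv2.imread("pics/top0.png")
cv2.imwrite("pics/s_crop.png",cv2.resize(a[160:360,170:370],None,fx=3,fy=3,interpolation=cv2.INTER_CUBIC))
cv2.imwrite("pics/t_crop.png",cv2.resize(b[110:290,270:470],None,fx=3.3,fy=3.3,interpolation=cv2.INTER_CUBIC))
```

```text
(no output)
```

View pics/scene0.png

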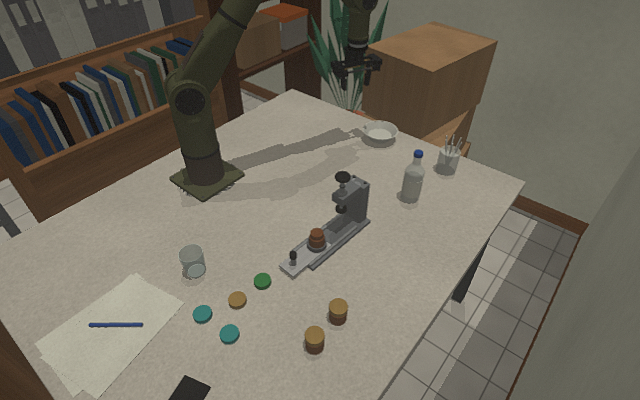

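View pics/s_crop.png

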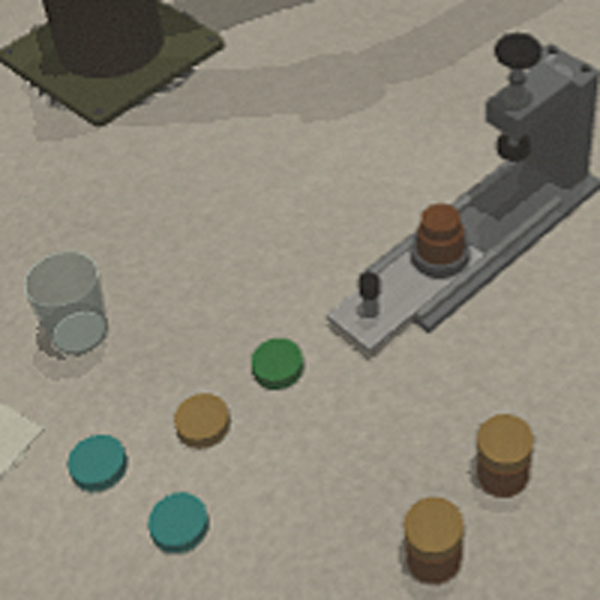

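View pics/t_crop.png

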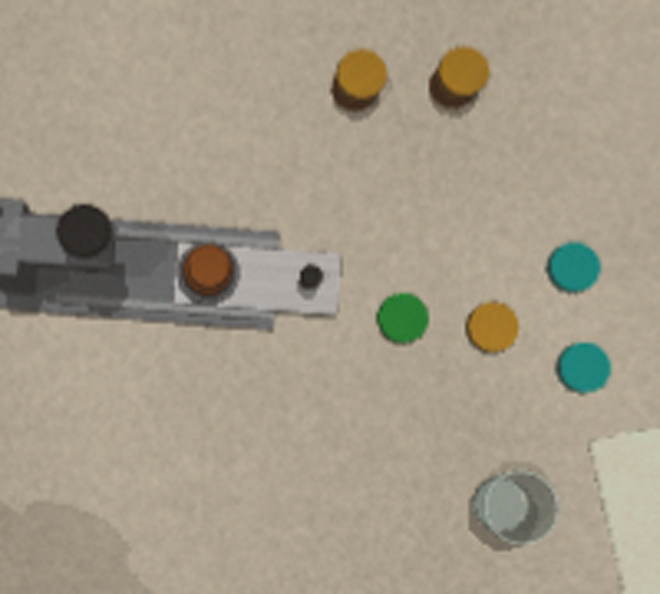

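The lid-shaped things are green (scene 262,281), brass (238,300) and two teal ones (201,315 and 230,335). The brass lid at (238,300), which is (419,209) in the top view, is the only loose one that fits. The other two brass discs, at (313,340) and (337,312), sit on filled jars. The crops confirm this. Next I refine positions by fitting silhouettes.

```bash
cat >> h.py <<'E'
from scipy.optimize import least_squares
def cyl(x,y,parts):
    a=np.linspace(0,2*np.pi,48,endpoint=False)
    return [np.array([[x+rr*np.cos(t),y+rr*np.sin(t),z] for t in a for z in(z0,z1)]) for rr,z0,z1 in parts]
def sil(s,x,y,parts):
    m=np.zeros((1600,2560),np.uint8)
    for P in cyl(x,y,parts):
        u=np.array([proj(s,p) for p in P]);h=cv2.convexHull(((u+.5)*4-.5).round().astype(np.int32));cv2.fillConvexPoly(m,h,1)
    return m
def cen(m):
    M=cv2.moments(m,True);return np.array([M["m10"],M["m01"]])/M["m00"],M["m00"]
def fit(s,mask,xy,parts):
    # mask 400x640 -> centroid match
    c,A=cen(mask);xy=np.array(xy,float);z=np.mean([p[1:] for p in parts])
    for _ in range(4):
        cm,Am=cen(sil(s,*xy,parts));cm=(cm+.5)/4-.5
        xy+= (onz(s,c,z)-onz(s,cm,z))[:2]
    return xy,A,Am/16
def comp(m,px):
    n,l=cv2.connectedComponents(m.astype(np.uint8));k=l[int(round(px[1])),int(round(px[0]))]
    return (l==k).astype(np.uint8) if k else m*0
E
python3 - <<'E'
from h import *
for n in("scene","top"):
    s=r.snapshot(n);im=s["img"];hsv=cv2.cvtColor(im,cv2.COLOR_BGR2HSV);H,S,V=[hsv[...,i].astype(int) for i in range(3)]
    for name,p,parts,m in[
      ("cap",(.505,-.299),[(.025,0,.016)],(S>105)&(H<40)),
      ("jar",(.553,-.012),[(.020,.065,.079),(.024,.040,.061)],(S>95)&(H<40)),
      ("handle",(.546,-.110),[(.011,.05,.07)],(V<75)),
      ("knob",(.558,.097),[(.024,.214,.234)],(V<58))]:
        px=proj(s,[*p,parts[0][2]]);q=proj(s,[*p,np.mean(parts[0][1:])])
        print(n,name,np.round(px),hsv[int(q[1]),int(q[0])],end=" ")
        mm=comp(m,q)
        if mm.sum():
            f,A,Am=fit(s,mm,p,parts);print(np.round(f,4),A,round(Am))
        else:print("none")
E
```

```text
scene cap [236. 298.] [ 19 128 135] [ 0.503  -0.2973] 227.0 288
scene jar [316. 232.] [ 11 131 109] [ 0.5549 -0.0129] 218.0 264
scene handle [293. 252.] [20 31 50] [ 0.5515 -0.1169] 63.0 74
scene knob [341. 174.] [20 31 50] [0.5592 0.0997] 135.0 230
top cap [419. 208.] [ 20 194 163] [ 0.5045 -0.2989] 187.0 206
top jar [333. 190.] [ 13 187 127] [ 0.5528 -0.0121] 175.0 191
top handle [363. 193.] [15 30 51] [ 0.5454 -0.1114] 36.0 47
top knob [295. 180.] [15 32 48] [0.5597 0.0973] 206.0 255
```

Top-view fits: cap (.5045,-.299), jar (.553,-.012), handle (.546,-.111), knob (.5595,.0975). Jar to knob is 110 mm and jar to handle is 100 mm, both as specified. That puts the press axis about 3.6° from +y. Planning the approach.

```bash
cat >> h.py <<'E'
def plan(wps,start=None):
    """wps: list of (xyz, yaw_deg of tool y in world or None)"""
    st=r.get_state();p=np.array(st["tool_pos"]);Q=R.from_quat(st["eef_rot"]);
    for xyz,yaw in wps:
        d=Q.inv().apply(np.array(xyz)-p)
        y=np.radians(yaw);ty=np.array([np.cos(y),np.sin(y),0]);tz=np.array([0,0,-1.]);tx=np.cross(ty,tz)
        T=R.from_matrix(np.c_[tx,ty,tz]);w=(Q.inv()*T).as_rotvec(degrees=True)
        print(np.round(np.r_[d*1000],1).tolist(),"mm",np.round(w,2).tolist(),"n>=",round(max(np.linalg.norm(d)/.05,np.linalg.norm(w)/8.59),1))
E
python3 - <<'E'
from h import *
plan([((.40,.35,.30),40),((.47,.10,.32),10),((.5045,-.299,.10),-3.6)])
E
```

```text
[-210.5, -137.0, -93.1] mm [0.01, -0.0, 24.52] n>= 5.4
[-381.3, -332.6, -113.1] mm [0.01, -0.0, 54.52] n>= 10.4
[-584.1, -677.9, 106.9] mm [0.01, -0.0, 68.12] n>= 18.0
```

{"method": "carry_out", "body": {
  "commands": [
    [-0.035, -0.023, -0.016, 0, 0, 4],
    [-0.07, -0.046, -0.031, 0, 0, 8],
    [-0.105, -0.068, -0.047, 0, 0, 12],
    [-0.14, -0.091, -0.062, 0, 0, 16],
    [-0.175, -0.114, -0.078, 0, 0, 20],
    [-0.21, -0.137, -0.093, 0, 0, 25],
    [-0.238, -0.169, -0.098, 0, 0, 30],
    [-0.267, -0.202, -0.103, 0, 0, 35],
    [-0.295, -0.235, -0.107, 0, 0, 40],
    [-0.324, -0.267, -0.11, 0, 0, 45],
    [-0.352, -0.3, -0.112, 0, 0, 50],
    [-0.381, -0.332, -0.113, 0, 0, 54]
  ],
  "fingers": 0,
  "grip_force": 15
}}

```text
clock: 3.2
tool_pos: [0.4702, 0.099, 0.3204]
eef_rot: [0.64, 0.768, 0.0, 0.0]
contact_force: [0.6, 0.5, -0.6]
opening: 1.001
```

Run:
```python
from h import *
st=r.get_state();print(st["clock"],np.round(st["tool_pos"],3),np.round(st["eef_rot"],3),np.round(st["q"],2))
plan([((.5045,-.299,.10),-3.6)])
```

```text
3.2 [0.47  0.099 0.32 ] [0.64  0.768 0.    0.   ] [-0.36  0.35  0.08  1.83 -0.03  0.96 -0.09]
[-397.7, -38.0, 220.3] mm [0.05, -0.02, 13.94] n>= 9.1
```

{"method": "carry_out", "body": {
  "commands": [
    [-0.04, -0.004, 0, 0, 0, 1],
    [-0.08, -0.008, 0.005, 0, 0, 2],
    [-0.12, -0.012, 0.02, 0, 0, 4],
    [-0.16, -0.016, 0.04, 0, 0, 6],
    [-0.2, -0.02, 0.06, 0, 0, 8],
    [-0.24, -0.023, 0.085, 0, 0, 10],
    [-0.28, -0.027, 0.11, 0, 0, 12],
    [-0.32, -0.031, 0.14, 0, 0, 13.9],
    [-0.36, -0.035, 0.17, 0, 0, 13.9],
    [-0.385, -0.037, 0.2, 0, 0, 13.9],
    [-0.398, -0.038, 0.22, 0, 0, 13.9],
    [-0.398, -0.038, 0.22, 0, 0, 13.9]
  ]
}}

```text
clock: 4.4
tool_pos: [0.5031, -0.2993, 0.0973]
eef_rot: [0.729, 0.685, -0.001, -0.002]
contact_force: [-0.8, -0.1, 0.4]
opening: 0.999
```

Run:
```python
from h import *
st=r.get_state();print(st["clock"],np.round(st["tool_pos"],4),np.round(st["eef_rot"],3),np.round(st["q"],2))
plan([((.5045,-.299,.004),-3.6)])
s=r.snapshot("scene");cv2.imwrite("pics/s1.png",cv2.resize(s["img"][150:350,150:400],None,fx=3,fy=3))
```

```text
4.4 [ 0.5031 -0.2993  0.0973] [ 0.729  0.685 -0.001 -0.002] [ 0.4   0.79  0.1   1.79 -0.13  0.57  0.51]
[0.4, 1.8, 93.3] mm [-0.25, -0.04, 0.01] n>= 1.9
```

View pics/s1.png

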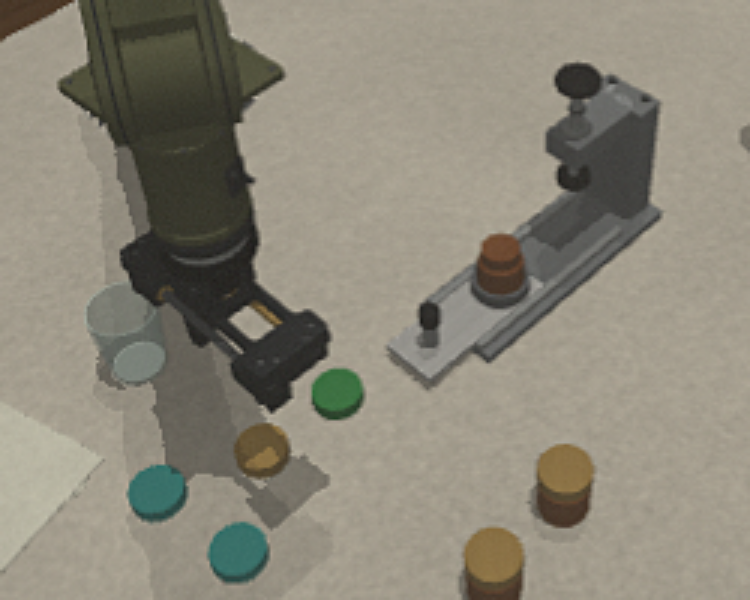

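The open gripper is right above the brass lid (crop 262,450), with the green and teal lids clear. Descending.

{"method": "carry_out", "body": {
  "commands": [
    [0, 0, 0.03, 0, 0, 0],
    [0, 0, 0.06, 0, 0, 0],
    [0, 0, 0.08, 0, 0, 0],
    [0, 0, 0.09, 0, 0, 0],
    [0, 0, 0.09, 0, 0, 0],
    [0, 0, 0.09, 0, 0, 0]
  ]
}}

```text
clock: 5.05
tool_pos: [0.5064, -0.2975, 0.0113]
eef_rot: [0.727, 0.686, 0.0, 0.001]
contact_force: [0.3, -0.1, 0.8]
opening: 1.001
```

{"method": "carry_out", "body": {
  "commands": [
    [-0.0015, 0, 0.004, 0, 0, 0],
    [-0.0015, 0, 0.007, 0, 0, 0],
    [-0.0015, 0, 0.007, 0, 0, 0]
  ]
}}

```text
clock: 5.35
tool_pos: [0.5052, -0.2992, 0.003]
eef_rot: [0.728, 0.686, 0.0, 0.0]
contact_force: [0.7, -0.7, 0.9]
opening: 0.999
```

{"method": "carry_out", "body": {
  "commands": [
    [0, 0, 0, 0, 0, 0],
    [0, 0, 0, 0, 0, 0],
    [0, 0, 0, 0, 0, 0],
    [0, 0, 0, 0, 0, 0],
    [0, 0, 0, 0, 0, 0],
    [0, 0, 0, 0, 0, 0],
    [0, 0, 0, 0, 0, 0],
    [0, 0, 0, 0, 0, 0]
  ],
  "fingers": 255,
  "grip_force": 15
}}

```text
clock: 6.15
tool_pos: [0.5052, -0.2991, 0.0029]
eef_rot: [0.728, 0.686, 0.0, -0.0]
contact_force: [-0.3, 0.6, 0.1]
opening: 0.299
```

The opening reads 26 mm where the lid needs 50 mm. Looking before I do anything else.

Run:
```python
from h import *
s=r.snapshot("scene");t=r.snapshot("top")
print(r.get_state()["opening"])
for q in (s,t):
    for l in("cap",):
        print([(np.round(d["xyz"],3),round(d["p"],2)) for d in r.spot_in(q,l)[:5]])
a=cv2.resize(s["img"][230:350,170:310],None,fx=4,fy=4,interpolation=cv2.INTER_CUBIC);b=cv2.resize(t["img"][150:270,380:440],None,fx=4,fy=4,interpolation=cv2.INTER_CUBIC)
cv2.imwrite("pics/g1.png",np.hstack([a,b]))
```

```text
0.20611443006517663
[(array([ 0.573, -0.384,  0.016]), 0.7), (array([ 0.468, -0.392,  0.02 ]), 0.58), (array([0.564, 0.095, 0.225]), 0.56), (array([ 0.52 , -0.203,  0.014]), 0.43)]
[(array([ 0.509, -0.207,  0.014]), 0.49), (array([ 0.51 , -0.283,  0.014]), 0.42)]
```

View pics/g1.png

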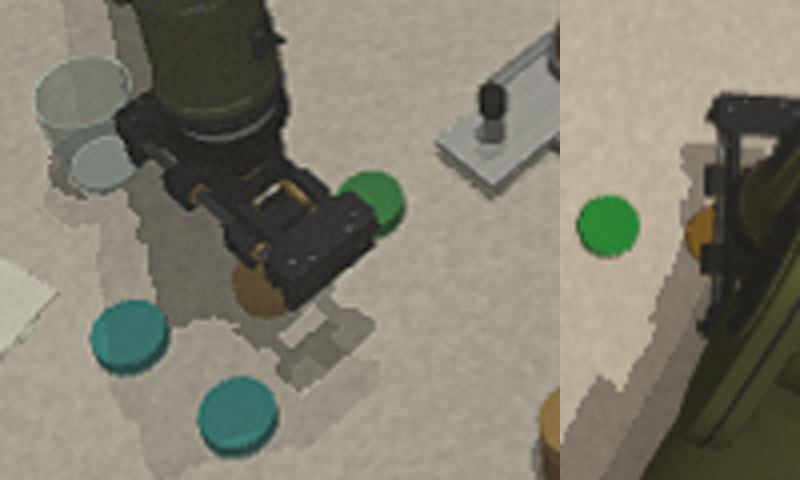

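Run:
```python
from h import *
st=r.get_state();print(st["clock"],st["opening"],st["contact_force"],st["tool_pos"])
s=r.snapshot("scene")
print(proj(s,st["tool_pos"]))
st=r.get_state();print(st["clock"],st["opening"],st["contact_force"])
cv2.imwrite("pics/g2.png",cv2.resize(s["img"][255:330,190:290],None,fx=8,fy=8,interpolation=cv2.INTER_CUBIC))
```

```text
6.35 0.11858856745051216 [ 0.2932472  -0.14428259  0.06181125] [ 0.50518398 -0.29916033  0.00287786]
[237.07263346 300.82744703]
6.4 0.07131162255073648 [-0.23777192  0.22324033  0.51831325]
```

View pics/g2.png

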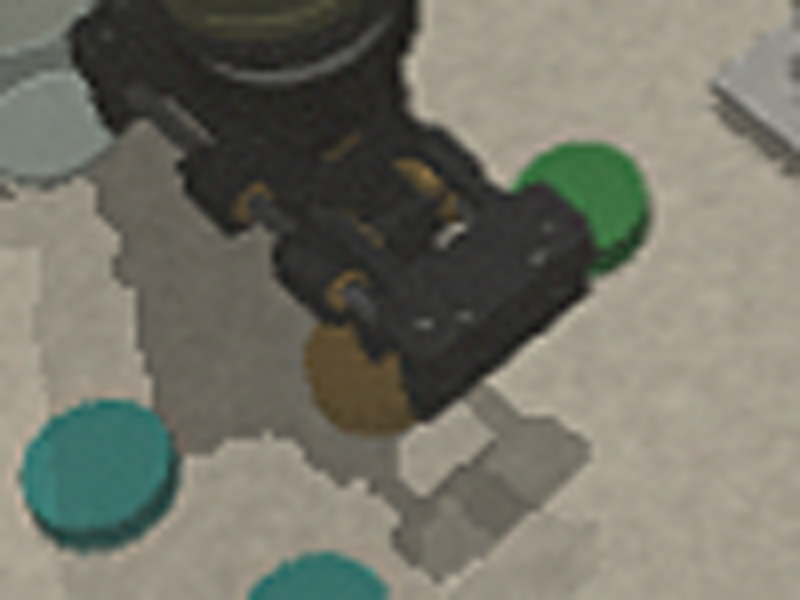

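{"method": "carry_out", "body": {
  "commands": [
    [0, 0, 0, 0, 0, 0],
    [0, 0, 0, 0, 0, 0],
    [0, 0, 0, 0, 0, 0]
  ]
}}

```text
clock: 6.7
tool_pos: [0.5052, -0.2991, 0.0029]
eef_rot: [0.728, 0.686, 0.0, -0.0]
contact_force: [-0.2, 0.2, 0.5]
opening: 0.004
```

Run:
```python
from h import *
st=r.get_state();print(st["clock"],st["opening"],st["contact_force"],st["tool_pos"])
s=r.snapshot("scene")
cv2.imwrite("pics/g3.png",cv2.resize(s["img"][255:330,190:290],None,fx=8,fy=8,interpolation=cv2.INTER_CUBIC))
```

```text
6.7 0.004219864681479005 [-0.19780632  0.16481835  0.46579736] [ 0.50520887 -0.29912864  0.00289261]
```

View pics/g3.png

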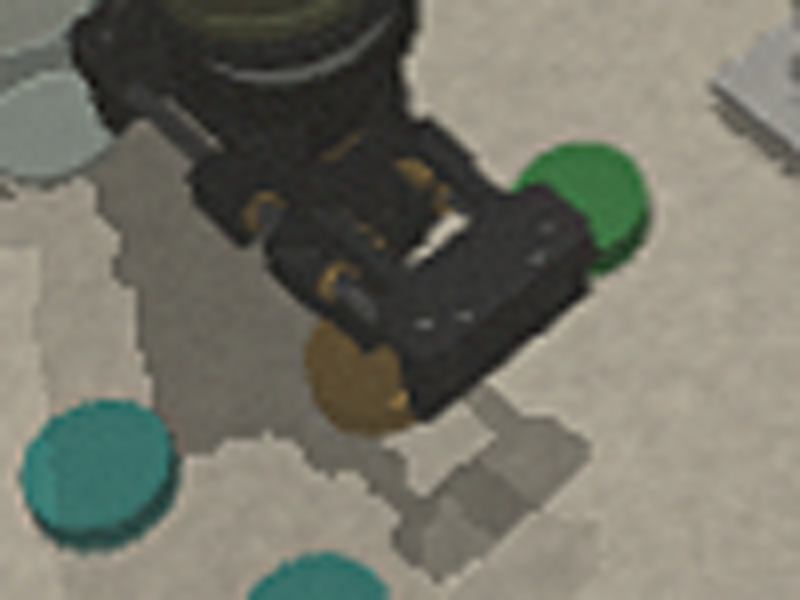

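Run:
```python
from h import *
st=r.get_state();Q=R.from_quat(st["eef_rot"]);p=np.array(st["tool_pos"])
s=r.snapshot("scene");im=s["img"].copy()
big=cv2.resize(im[255:330,190:290],None,fx=8,fy=8,interpolation=cv2.INTER_CUBIC)
def d(pt,c):
    u=(proj(s,pt)-[190,255]+.5)*8;cv2.circle(big,tuple(int(v) for v in u),4,c,-1)
for sx in(-1,1):
  for sy in(-1,1):
    d(p+Q.apply([sx*.0375,sy*.0935,-.064]),(0,0,255))
    d(p+Q.apply([sx*.0375,sy*.0935,-.104]),(255,0,255))
d(p,(255,255,0))
for t in np.linspace(0,6.28,40):
    d([.5045+.025*np.cos(t),-.299+.025*np.sin(t),.016],(0,255,0));
cv2.imwrite("pics/g4.png",big)
```

```text
(no output)
```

View pics/g4.png

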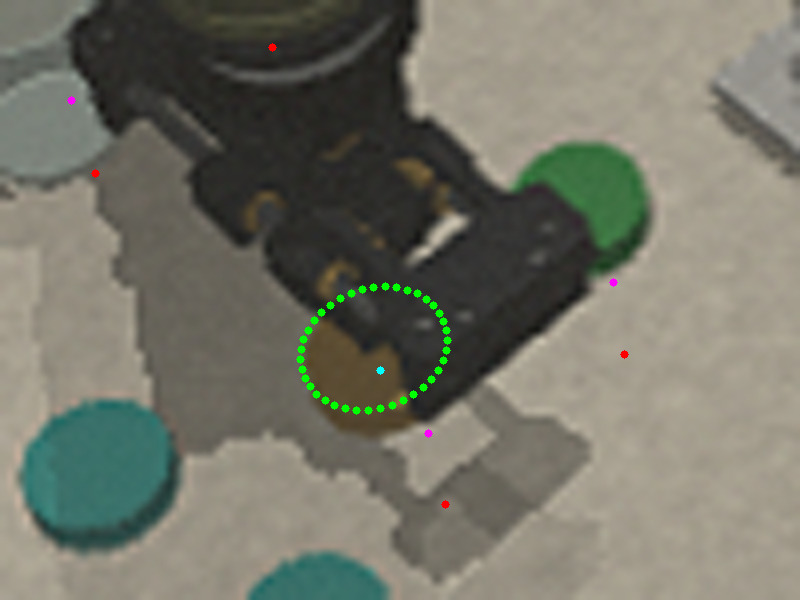

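Run:
```python
from h import *
s=r.snapshot("scene")
def draw(big,p,Q,off,f):
    def d(pt,c):
        u=(proj(s,pt)-off+.5)*f;cv2.circle(big,tuple(int(v) for v in u),3,c,-1)
    d(p,(255,255,0))
    for sx in(-1,1):
      for sy in(-1,1):d(p+Q.apply([sx*.0375,sy*.0935,-.064]),(0,0,255))
      d(p+Q.apply([0,sx*.044,0]),(0,255,0))
a=cv2.imread("pics/scene0.png");A=cv2.resize(a[40:100,320:395],None,fx=8,fy=8,interpolation=cv2.INTER_CUBIC)
A=cv2.convertScaleAbs(A,alpha=1.8)
draw(A,np.array([.269,.564,.206]),R.from_quat([.221,.975,0,0]),np.array([320,40]),8)
cv2.imwrite("pics/g5.png",A)
b=cv2.imread("pics/s1.png")
draw(b,np.array([.5031,-.2993,.0973]),R.from_quat([.729,.685,-.001,-.002]),np.array([150,150]),3)
cv2.imwrite("pics/g6.png",b)
```

```text
(no output)
```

View pics/g5.png

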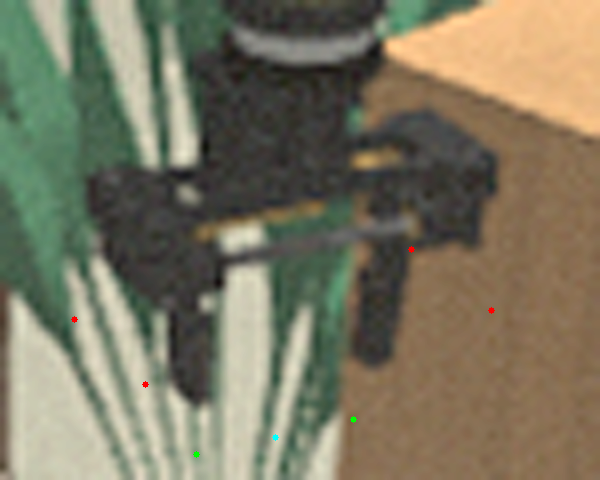

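View pics/g6.png

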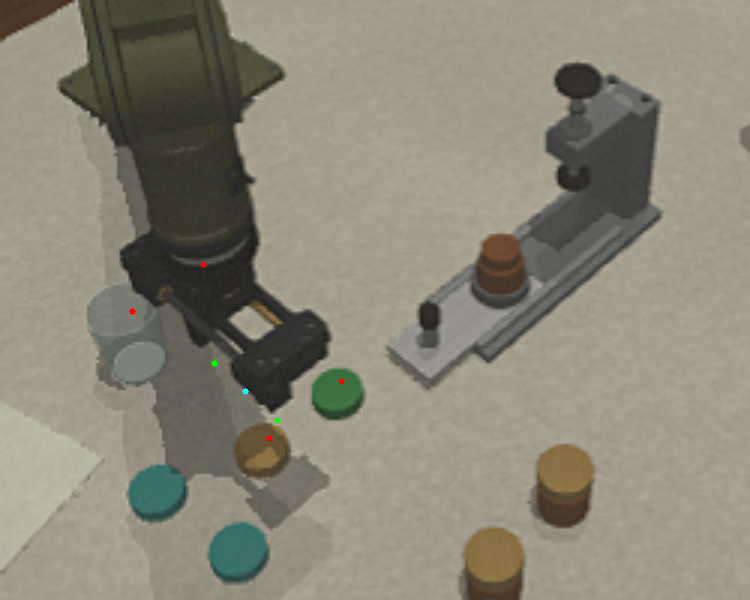

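The fingers in the pictures sit clearly higher than the reported TCP. Nothing was touched, and the lid is still in place. Now I quantify the offset.

Run:
```python
from h import *
s=r.snapshot("scene");t=r.snapshot("top")
p=np.array([.269,.564,.206]);Q=R.from_quat([.221,.975,0,0])
tips=[np.array([188/8+320,400/8+40]),np.array([373/8+320,362/8+40])]
f=lambda v:np.concatenate([proj(s,p+[v[0],v[1],v[2]]+Q.apply([0,k*v[3],0]))-u for k,u in zip((1,-1),tips)])
for fx in (None,):
    a=least_squares(f,[0,0,.04,.05]);print("free",a.x,a.cost)
g=lambda v:f([0,0,v[0],v[1]]);a=least_squares(g,[.04,.05]);print("z only",a.x,a.fun)
b=cv2.imread("pics/top0.png")
st=r.get_state();P=np.array(st["tool_pos"]);Q2=R.from_quat(st["eef_rot"])
A=cv2.resize(t["img"][150:270,360:480],None,fx=5,fy=5,interpolation=cv2.INTER_CUBIC)
A=cv2.convertScaleAbs(A,alpha=1.6)
for h,c in((.064,(0,0,255)),(.11,(255,0,255)),(.15,(0,255,255))):
  for sx in(-1,1):
    for sy in(-1,1):
      u=(proj(t,P+Q2.apply([sx*.0375,sy*.0935,-h]))-[360,150]+.5)*5;cv2.circle(A,tuple(int(v) for v in u),4,c,-1)
cv2.imwrite("pics/g7.png",A);print(st["contact_force"],st["opening"])
```

```text
free [ 0.63495912 -0.94079808  0.58607036 -0.01101544] 0.0286211298417629
z only [ 0.02803338 -0.05126867] [-0.74300762  0.10752982 -0.84669978 -0.21179776]
[-0.22788018 -0.09562719  0.08442465] 0.005461141116676157
```

View pics/g7.png

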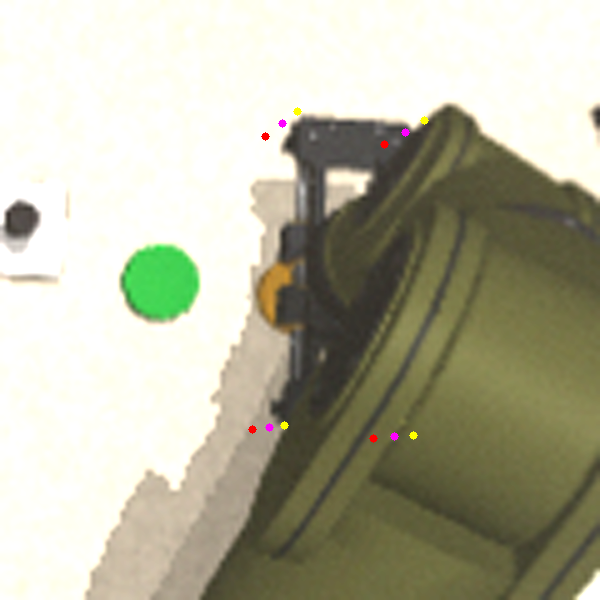

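Both views agree that the real fingers are about 30–45 mm higher than the reported TCP, with no lateral shift. I'll open, go down in small guarded steps, and let light table contact give the true height.

{"method": "carry_out", "body": {
  "commands": [
    [0, 0, 0, 0, 0, 0],
    [0, 0, 0, 0, 0, 0],
    [0, 0, 0, 0, 0, 0],
    [0, 0, 0, 0, 0, 0],
    [0, 0, 0, 0, 0, 0],
    [0, 0, 0, 0, 0, 0],
    [0, 0, 0, 0, 0, 0],
    [0, 0, 0, 0, 0, 0],
    [0, 0, 0, 0, 0, 0],
    [0, 0, 0.004, 0, 0, 0],
    [0, 0, 0.008, 0, 0, 0],
    [0, 0, 0.008, 0, 0, 0]
  ],
  "fingers": 0
}}

```text
clock: 8.15
tool_pos: [0.5047, -0.2988, -0.0059]
eef_rot: [0.728, 0.686, -0.0, -0.001]
contact_force: [0.4, 0.1, 0.0]
opening: 1.001
```

{"method": "carry_out", "body": {
  "commands": [
    [0, 0, 0.003, 0, 0, 0],
    [0, 0, 0.006, 0, 0, 0],
    [0, 0, 0.008, 0, 0, 0],
    [0, 0, 0.008, 0, 0, 0]
  ]
}}

```text
clock: 8.55
tool_pos: [0.505, -0.299, -0.0135]
eef_rot: [0.728, 0.686, -0.0, -0.0]
contact_force: [0.0, -0.6, 0.9]
opening: 1.001
```

Confirmed: the reported height is -13 mm with no contact. I'll take one picture before going on.

Run:
```python
from h import *
s=r.snapshot("scene")
cv2.imwrite("pics/g8.png",cv2.convertScaleAbs(cv2.resize(s["img"][255:330,190:290],None,fx=8,fy=8,interpolation=cv2.INTER_CUBIC),alpha=1.6))
```

```text
(no output)
```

View pics/g8.png

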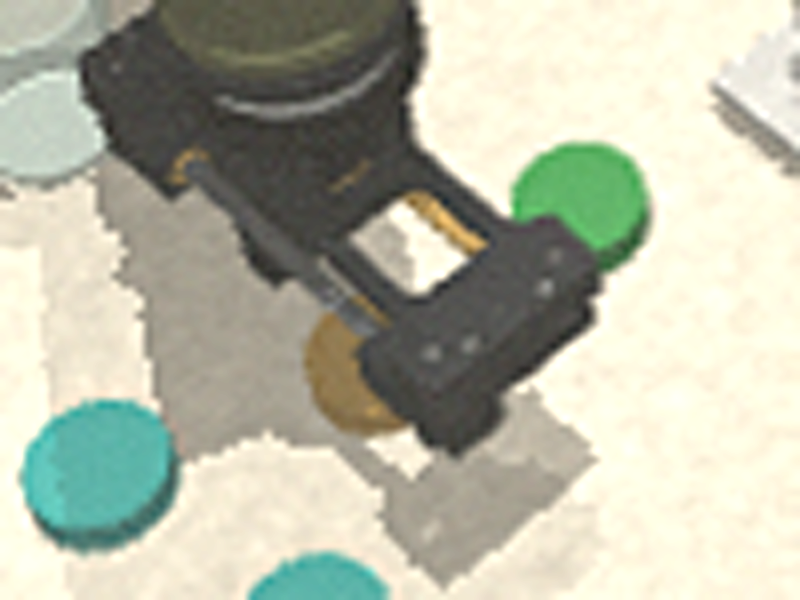

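Run:
```python
from h import *
s=r.snapshot("scene");st=r.get_state();p=np.array(st["tool_pos"]);Q=R.from_quat(st["eef_rot"])
tips=[np.array([460/8+190,450/8+255]),np.array([270/8+190,283/8+255])]
for z in(.0,.01,.02,.03,.04):
    a,b=[onz(s,u,z) for u in tips];print(z,np.round(a,3),np.round(b,3),np.round((a+b)/2,3),np.linalg.norm(a-b))
f=lambda v:np.concatenate([proj(s,p+[0,0,v[0]]+Q.apply([0,k*v[1],0]))-u for k,u in zip((1,-1),tips)])
a=least_squares(f,[.03,.05]);print(a.x,a.fun)
```

```text
0.0 [ 0.55  -0.302  0.   ] [ 0.448 -0.299 -0.   ] [ 0.499 -0.301 -0.   ] 0.1024140211486011
0.01 [ 0.556 -0.306  0.01 ] [ 0.455 -0.302  0.01 ] [ 0.505 -0.304  0.01 ] 0.10132960021336615
0.02 [ 0.561 -0.309  0.02 ] [ 0.461 -0.306  0.02 ] [ 0.511 -0.308  0.02 ] 0.10024517927813098
0.03 [ 0.567 -0.313  0.03 ] [ 0.468 -0.31   0.03 ] [ 0.517 -0.311  0.03 ] 0.09916075834289603
0.04 [ 0.573 -0.316  0.04 ] [ 0.475 -0.313  0.04 ] [ 0.524 -0.315  0.04 ] 0.09807633740766097
[0.0192095  0.05092846] [ 1.25519791 -0.12250755  1.87935647 -0.67395155]
```

{"method": "carry_out", "body": {
  "commands": [
    [0, 0, 0.002, 0, 0, 0],
    [0, 0, 0.004, 0, 0, 0],
    [0, 0, 0.004, 0, 0, 0]
  ]
}}

```text
clock: 8.95
tool_pos: [0.505, -0.299, -0.0174]
eef_rot: [0.728, 0.686, -0.0, -0.0]
contact_force: [-0.7, -0.3, -0.6]
opening: 0.999
```

{"method": "carry_out", "body": {
  "commands": [
    [0, 0, 0.001, 0, 0, 0],
    [0, 0, 0.002, 0, 0, 0],
    [0, 0, 0.003, 0, 0, 0],
    [0, 0, 0.003, 0, 0, 0]
  ]
}}

```text
clock: 9.35
tool_pos: [0.5051, -0.2991, -0.0202]
eef_rot: [0.728, 0.686, 0.0, -0.0]
contact_force: [-0.4, -1.0, -0.0]
opening: 1.001
```

{"method": "carry_out", "body": {
  "commands": [
    [0, 0, 0.001, 0, 0, 0],
    [0, 0, 0.002, 0, 0, 0],
    [0, 0, 0.003, 0, 0, 0],
    [0, 0, 0.003, 0, 0, 0]
  ]
}}

```text
clock: 9.75
tool_pos: [0.5051, -0.2991, -0.0233]
eef_rot: [0.728, 0.686, -0.0, -0.0]
contact_force: [0.3, -0.1, -0.8]
opening: 0.997
```

{"method": "carry_out", "body": {
  "commands": [
    [0, 0, 0.001, 0, 0, 0],
    [0, 0, 0.002, 0, 0, 0],
    [0, 0, 0.003, 0, 0, 0],
    [0, 0, 0.003, 0, 0, 0]
  ]
}}

```text
clock: 10.15
tool_pos: [0.5051, -0.2991, -0.0263]
eef_rot: [0.728, 0.686, -0.0, -0.0]
contact_force: [-0.3, -0.3, 0.3]
opening: 1.001
```

{"method": "carry_out", "body": {
  "commands": [
    [0, 0, 0.001, 0, 0, 0],
    [0, 0, 0.002, 0, 0, 0],
    [0, 0, 0.003, 0, 0, 0],
    [0, 0, 0.003, 0, 0, 0]
  ]
}}

```text
clock: 10.55
tool_pos: [0.5051, -0.2991, -0.0293]
eef_rot: [0.728, 0.686, -0.0, -0.0]
contact_force: [0.6, -0.5, 0.6]
opening: 0.999
```

Run:
```python
from h import *
s=r.snapshot("scene");print(r.get_state()["tool_pos"])
cv2.imwrite("pics/g9.png",cv2.convertScaleAbs(cv2.resize(s["img"][255:330,190:290],None,fx=8,fy=8,interpolation=cv2.INTER_CUBIC),alpha=1.6))
```

```text
[ 0.50511681 -0.29909281 -0.02922009]
```

View pics/g9.png

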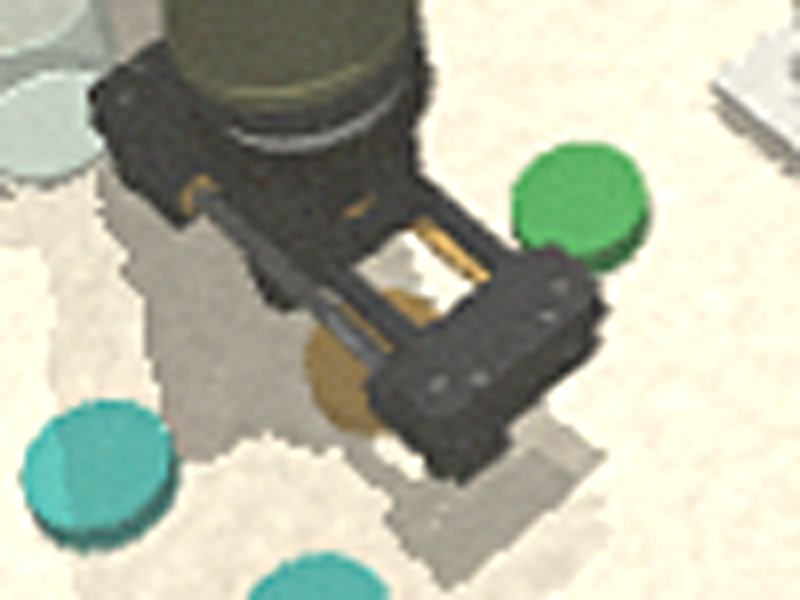

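{"method": "carry_out", "body": {
  "commands": [
    [0, 0, 0.001, 0, 0, 0],
    [0, 0, 0.002, 0, 0, 0],
    [0, 0, 0.003, 0, 0, 0],
    [0, 0, 0.004, 0, 0, 0],
    [0, 0, 0.004, 0, 0, 0]
  ]
}}

```text
clock: 11.1
tool_pos: [0.5052, -0.2992, -0.0313]
eef_rot: [0.728, 0.686, 0.0, 0.0]
contact_force: [-2.5, 1.6, 16.0]
opening: 1.0
```

Run:
```python
from h import *
s=r.snapshot("scene")
for z in(0,.01,.02):
    print(z,[np.round((proj(s,[x,-.2991+dy,z])-[190,255]+.5)*8) for x,dy in((.505+.046,-.003),(.505+.060,-.003),(.505-.046,.003),(.505-.06,.003))])
```

```text
0 [array([466., 454.]), array([495., 478.]), array([300., 299.]), array([275., 278.])]
0.01 [array([462., 438.]), array([491., 461.]), array([296., 282.]), array([270., 261.])]
0.02 [array([459., 422.]), array([487., 445.]), array([291., 265.]), array([265., 244.])]
```

Contact at reported z = -31 mm, so the true tip height is the reported value plus 31 mm. I back off 4 mm and grip.

{"method": "carry_out", "body": {
  "commands": [
    [0, 0, -0.005, 0, 0, 0],
    [0, 0, -0.005, 0, 0, 0]
  ]
}}

```text
clock: 11.35
tool_pos: [0.5056, -0.2994, -0.0275]
eef_rot: [0.728, 0.686, 0.0, 0.001]
contact_force: [0.3, 0.5, -0.2]
opening: 1.0
```

{"method": "carry_out", "body": {
  "commands": [
    [0, 0, 0, 0, 0, 0],
    [0, 0, 0, 0, 0, 0],
    [0, 0, 0, 0, 0, 0],
    [0, 0, 0, 0, 0, 0],
    [0, 0, 0, 0, 0, 0],
    [0, 0, 0, 0, 0, 0],
    [0, 0, 0, 0, 0, 0]
  ],
  "fingers": 255
}}

```text
clock: 12.05
tool_pos: [0.5052, -0.2991, -0.0282]
eef_rot: [0.728, 0.686, 0.0, -0.0]
contact_force: [-0.3, 0.4, -1.2]
opening: 0.56
```

Opening 0.56 (about 50 mm), so the lid is gripped. Lifting it and carrying it above the jar.

{"method": "carry_out", "body": {
  "commands": [
    [0, 0, -0.02, 0, 0, 0],
    [0, 0, -0.05, 0, 0, 0],
    [0, 0, -0.09, 0, 0, 0],
    [0, 0, -0.13, 0, 0, 0],
    [0.02, 0, -0.16, 0, 0, 0],
    [0.05, 0.005, -0.17, 0, 0, 0],
    [0.09, 0.01, -0.17, 0, 0, 0],
    [0.13, 0.015, -0.17, 0, 0, 0],
    [0.17, 0.02, -0.17, 0, 0, 0],
    [0.2, 0.024, -0.17, 0, 0, 0],
    [0.2, 0.024, -0.17, 0, 0, 0]
  ]
}}

```text
clock: 13.15
tool_pos: [0.542, -0.0943, 0.1417]
eef_rot: [0.725, 0.689, 0.001, -0.001]
contact_force: [-0.5, 0.1, -1.2]
opening: 0.553
```

Run:
```python
from h import *
st=r.get_state();print(st["clock"],np.round(st["tool_pos"],4),st["opening"],np.round(R.from_quat(st["eef_rot"]).as_matrix(),3).tolist())
plan([((.553,-.0122,.10),-3.6)])
```

```text
13.15 [ 0.542  -0.0943  0.1417] 0.5534743400494148 [[0.05, 0.999, 0.0], [0.999, -0.05, 0.004], [0.004, 0.0, -1.0]]
[82.3, 6.9, 42.0] mm [-0.0, -0.24, 0.72] n>= 1.9
```

{"method": "carry_out", "body": {
  "commands": [
    [0.03, 0.002, 0, 0, 0, 0],
    [0.06, 0.004, 0.015, 0, 0, 0],
    [0.08, 0.006, 0.03, 0, 0, 0],
    [0.087, 0.006, 0.04, 0, 0, 0],
    [0.087, 0.006, 0.04, 0, 0, 0],
    [0.087, 0.006, 0.04, 0, 0, 0],
    [0.087, 0.006, 0.04, 0, 0, 0]
  ]
}}

```text
clock: 13.85
tool_pos: [0.5524, -0.0167, 0.1026]
eef_rot: [0.729, 0.685, -0.0, 0.001]
contact_force: [0.2, -0.0, -0.5]
opening: 0.56
```

Run:
```python
from h import *
st=r.get_state();print(st["clock"],np.round(st["tool_pos"],4),st["opening"])
plan([((.553,-.0122,.06),-3.6)])
for n in("scene","top"):
    s=r.snapshot(n);u=proj(s,[.55,-.01,.11]).astype(int);x,y=u
    cv2.imwrite(f"pics/h_{n}.png",cv2.convertScaleAbs(cv2.resize(s["img"][y-40:y+40,x-40:x+40],None,fx=7,fy=7,interpolation=cv2.INTER_CUBIC),alpha=1.5));print(u)
a=cv2.imread("pics/h_scene.png");b=cv2.imread("pics/h_top.png");cv2.imwrite("pics/h1.png",cv2.resize(np.hstack([a,b]),(800,400)))
```

```text
13.85 [ 0.5524 -0.0167  0.1026] 0.5602358736458637
[4.5, 0.3, 42.6] mm [0.07, 0.07, 0.06] n>= 0.9
[315 223]
[332 189]
```

View pics/h_scene.png

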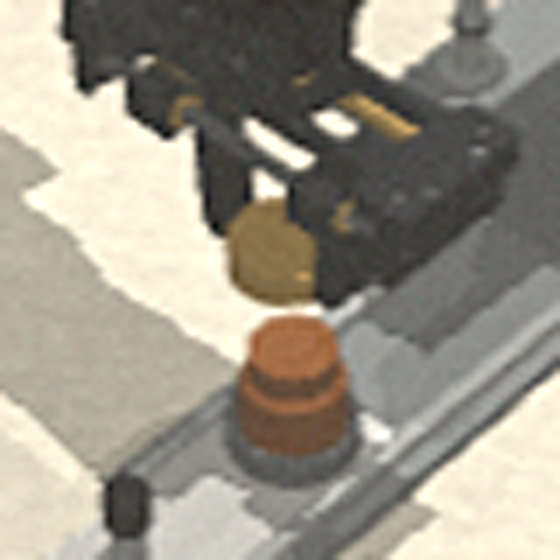

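View pics/h_top.png

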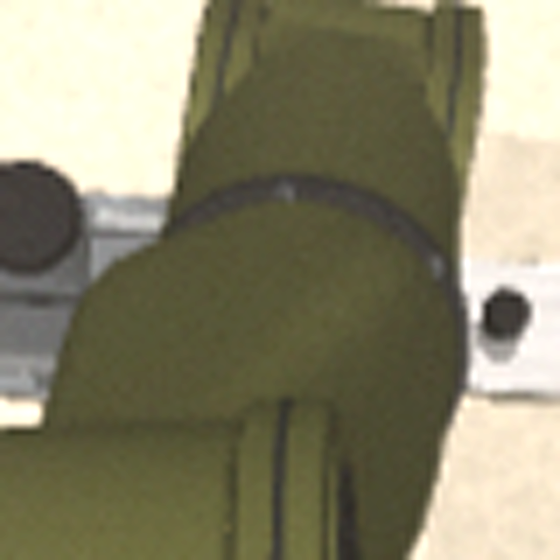

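The lid is held above the jar. Checking lid and jar against projected models before lowering.

```bash
cat > ov.py <<'E'
from h import *
import sys
def overlay(capxyz,jar,fn,f=10,half=(30,40),jz=.023,caps=True):
    s=r.snapshot("scene");u=proj(s,[*jar,.10]).astype(int);x0,y0=u[0]-half[0],u[1]-half[1]
    A=cv2.convertScaleAbs(cv2.resize(s["img"][y0:y0+60,x0:x0+60],None,fx=f,fy=f,interpolation=cv2.INTER_CUBIC),alpha=1.6)
    def ring(c,rr,z,col):
        P=np.array([(proj(s,[c[0]+rr*np.cos(t),c[1]+rr*np.sin(t),z])-[x0,y0]+.5)*f for t in np.linspace(0,6.3,60)])
        cv2.polylines(A,[P.round().astype(np.int32)],False,col,1)
    if capxyz is not None:
        ring(capxyz,.025,capxyz[2],(0,255,0));ring(capxyz,.025,capxyz[2]+.016,(0,255,0))
    ring(jar,.020,jz+.056,(255,0,0));ring(jar,.024,jz+.038,(255,0,0));ring(jar,.031,.040,(255,0,255))
    cv2.imwrite(fn,A)
E
python3 - <<'E'
from ov import *
p=r.get_state()["tool_pos"];print(p)
overlay([p[0],p[1],p[2]+.0282],(.553,-.0122),"pics/o1.png")
E
```

```text
[ 0.55240801 -0.01601588  0.10257789]
```

View pics/o1.png

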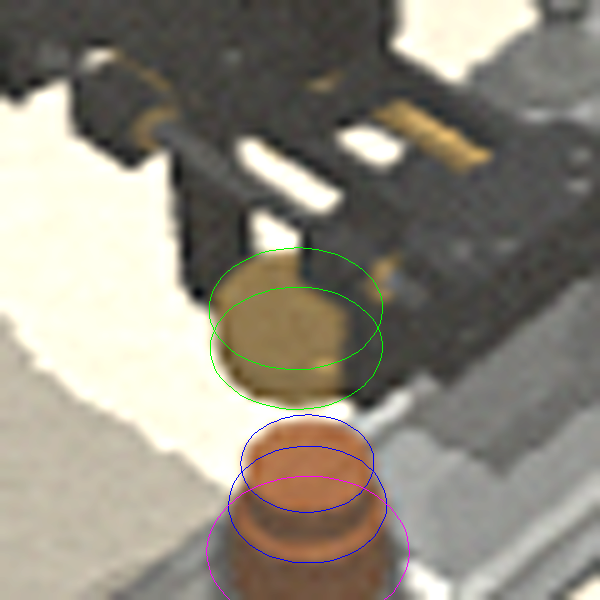

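```bash
cat > edge.py <<'E'
from h import *
from scipy.ndimage import map_coordinates
def edgefit(s,xy,z0,z1,rad,angs,span=4,verbose=False):
    """fit xy of cylinder from 50% edges along image rays at angs (deg, image: 0 right, 90 down)"""
    im=s["img"].astype(float);xy=np.array(xy,float)
    def model(xy):
        m=sil(s,*xy,[(rad,z0,z1)]);c,_=cen(m);cs=max(cv2.findContours(m,0,cv2.CHAIN_APPROX_NONE)[0],key=len)[:,0].astype(float)
        return ((c+.5)/4-.5),((cs+.5)/4-.5)
    def rad_at(c,cs,a):
        d=cs-c;th=np.degrees(np.arctan2(d[:,1],d[:,0]));k=np.abs((th-a+180)%360-180);i=np.argsort(k)[:3];return np.hypot(*d[i].T).mean()+.125
    for it in range(4):
        c,cs=model(xy);A=[];b=[]
        for a in angs:
            n=np.array([np.cos(np.radians(a)),np.sin(np.radians(a))]);r0=rad_at(c,cs,a)
            t=np.arange(-span,span+.01,.1);P=c[:,None]+n[:,None]*(r0+t)
            pr=np.array([map_coordinates(im[...,k],[P[1],P[0]],order=1) for k in range(3)])
            i,o=pr[:,:12].mean(1),pr[:,-12:].mean(1);w=o-i
            f=(w@(pr-i[:,None]))/(w@w)
            if np.linalg.norm(w)<20: continue
            j=np.argmax(f>.5);A.append(n);b.append(t[j])
            if verbose and it==3:print(a,round(t[j],2),round(np.linalg.norm(w)))
        A=np.array(A);b=np.array(b)
        du=np.linalg.lstsq(A,b,rcond=None)[0]
        zc=(z0+z1)/2
        xy=xy+(onz(s,c+du,zc)-onz(s,c,zc))[:2]
    return xy,du
E
python3 - <<'E'
from edge import *
s=r.snapshot("scene");p=np.array(r.get_state()["tool_pos"]);z=p[2]+.0282
print(p,edgefit(s,p[:2],z,z+.016,.025,range(95,200,8),2,True))
print("neck",edgefit(s,(.553,-.0122),.065,.079,.020,[*range(-10,21,6),*range(160,200,6)],2,True))
print("body",edgefit(s,(.553,-.0122),.042,.061,.024,[*range(-10,31,6),*range(150,200,6)],2,True))
E
```

```text
95 -0.1 119
103 0.0 149
111 0.1 179
119 0.2 171
127 0.1 172
135 0.2 172
143 -0.1 175
151 -0.2 164
159 -0.3 185
167 -0.2 187
175 -0.3 170
183 0.2 148
191 1.0 38
199 -0.3 67
[ 0.55234334 -0.0153288   0.1024168 ] (array([ 0.55203578, -0.01349308]), array([-0.03298033, -0.0265379 ]))
-10 0.5 64
-4 0.5 58
2 0.7 56
8 1.1 32
14 0.3 30
20 -0.4 34
160 -0.5 31
166 0.0 33
172 0.6 24
178 1.0 26
184 0.9 58
190 0.8 81
196 0.4 101
neck (array([ 0.56203483, -0.02280477]), array([-0.02554292, -0.68043228]))
-10 0.4 84
-4 0.7 67
2 0.5 47
8 0.9 93
14 0.9 83
20 0.9 71
26 -0.4 36
150 -0.4 23
156 -0.2 30
162 0.6 39
168 0.3 34
174 0.2 27
180 0.6 41
186 0.6 47
192 0.6 42
198 0.8 65
body (array([ 0.56027045, -0.01966246]), array([ 0.05177989, -0.06743401]))
```

Run:
```python
from edge import *
s=r.snapshot("scene");p=np.array(r.get_state()["tool_pos"]);z=p[2]+.0282
print(p,edgefit(s,p[:2],z,z+.016,.025,range(95,180,6),2))
# jar rim, upper arc + sides
print("rim",edgefit(s,(.553,-.0122),.070,.079,.020,[*range(190,351,8)],2,True))
# nest outer ring lower arc
print("nest",edgefit(s,(.553,-.0122),.026,.040,.031,range(20,161,8),2,True))
```

```text
[ 0.55227431 -0.01503221  0.10231686] (array([ 0.55307012, -0.01307633]), array([0.02591385, 0.00040111]))
190 -0.2 155
198 -0.2 157
206 -0.1 150
214 0.1 149
222 -0.1 147
230 0.1 157
238 0.3 157
246 0.0 135
254 -0.1 100
262 -0.3 59
270 -0.3 60
278 -0.3 70
286 0.0 129
294 0.3 167
302 0.3 107
310 0.1 82
318 0.1 95
326 -0.1 53
334 -0.1 51
342 -0.2 74
350 -0.3 72
rim (array([ 0.55564677, -0.0141323 ]), array([0.00347844, 0.03132321]))
20 -0.4 69
28 -0.2 60
36 0.0 90
44 0.1 91
52 0.2 110
60 0.3 117
68 0.0 81
76 0.0 59
84 0.0 64
92 0.0 63
100 -0.1 69
108 -0.2 65
116 -0.2 62
124 0.2 78
132 0.3 103
140 0.4 105
148 -0.5 63
156 -0.4 64
nest (array([ 0.55650004, -0.01538742]), array([0.01883631, 0.00028446]))
```

Run:
```python
from edge import *
for n in("scene","top"):
    s=dict(r.snapshot(n));s["img"]=cv2.imread(f"pics/{n}0.png")
    al=range(0,360,12)
    print(n,"cap",edgefit(s,(.505,-.299),0,.016,.025,al,2)[0])
    if n=="scene":
        print("rim",edgefit(s,(.553,-.0122),.070,.079,.020,range(190,351,8),2)[0]);print("nest",edgefit(s,(.553,-.0122),.026,.040,.031,range(20,161,8),2)[0])
        print("handle",edgefit(s,(.546,-.111),.052,.07,.011,range(180,361,12),2)[0])
        print("knob",edgefit(s,(.5595,.0975),.22,.234,.024,range(180,361,12),2)[0])
    else:
        for z in(.075,.079):print("rim",edgefit(s,(.553,-.0122),z-.004,z,.020,al,1.5)[0])
        print("nest",edgefit(s,(.553,-.0122),.026,.040,.031,range(-30,150,8),2)[0])
        print("handle",edgefit(s,(.546,-.111),.052,.07,.011,range(180,361,12),1.5)[0])
        print("knob",edgefit(s,(.5595,.0975),.22,.234,.024,al,2)[0])
```

```text
scene cap [ 0.5055787  -0.29908846]
rim [ 0.55485209 -0.01358332]
nest [ 0.55562396 -0.0157039 ]
handle [ 0.54933076 -0.11418277]
knob [0.56443292 0.09250101]
top cap [ 0.50372928 -0.29797418]
rim [ 0.5558918  -0.01271817]
rim [ 0.55538309 -0.01277859]
nest [ 0.5514878  -0.01205262]
handle [ 0.54507167 -0.11198618]
knob [0.55976795 0.09682441]
```

Both cameras, corrected against how each saw the lid at the grasp, put the jar at about (.555,-.0145) in tool coordinates. I lower to just above the rim, where height bias cancels, and re-measure.

{"method": "carry_out", "body": {
  "commands": [
    [0, 0.001, 0.01, 0, 0, 0],
    [0, 0.002, 0.02, 0, 0, 0],
    [0, 0.0025, 0.03, 0, 0, 0],
    [0, 0.0025, 0.04, 0, 0, 0],
    [0, 0.0025, 0.043, 0, 0, 0],
    [0, 0.0025, 0.043, 0, 0, 0],
    [0, 0.0025, 0.043, 0, 0, 0],
    [0, 0.0025, 0.043, 0, 0, 0]
  ]
}}

```text
clock: 15.0
tool_pos: [0.5549, -0.0146, 0.0593]
eef_rot: [0.728, 0.686, 0.0, 0.0]
contact_force: [0.5, -0.8, -0.3]
opening: 0.561
```

Run:
```python
from ov import *
from edge import *
s=r.snapshot("scene");st=r.get_state();p=np.array(st["tool_pos"]);z=p[2]+.0282
print(st["clock"],p,z,st["contact_force"],R.from_quat(st["eef_rot"]).as_matrix()[:,2])
print("cap",edgefit(s,p[:2],z,z+.016,.025,range(95,180,6),2,True))
print("body",edgefit(s,(.5555,-.0142),.045,.061,.024,[*range(60,121,10),*range(170,200,6),*range(-10,15,6)],2,True)[0])
print("nest",edgefit(s,(.5555,-.0142),.026,.040,.031,range(20,161,8),2)[0])
overlay([p[0],p[1],z],(.5555,-.0142),"pics/o2.png")
```

```text
15.05 [ 0.55489612 -0.01459804  0.05931538] 0.08751537925420746 [ 0.58612211 -1.108149    0.37885214] [ 8.74613067e-04  3.87623064e-05 -9.99999617e-01]
95 -0.2 31
101 0.0 32
107 0.2 27
113 0.3 27
119 0.2 31
125 -0.2 37
131 -0.3 22
143 0.2 60
149 -0.3 101
155 -0.2 129
161 0.2 168
167 0.3 180
173 0.2 170
179 0.0 167
cap (array([ 0.55661536, -0.01316009]), array([-0.0627011 , -0.02637792]))
60 0.2 26
70 -0.1 24
80 -0.1 25
90 -0.2 26
100 -0.3 29
110 0.1 24
120 0.1 26
170 0.2 31
176 0.4 38
182 0.4 43
188 0.5 44
194 0.7 59
-10 0.3 77
-4 0.3 77
2 0.4 65
8 0.9 52
14 1.0 61
body [ 0.55911816 -0.01926895]
nest [ 0.55563419 -0.01555105]
```

View pics/o2.png

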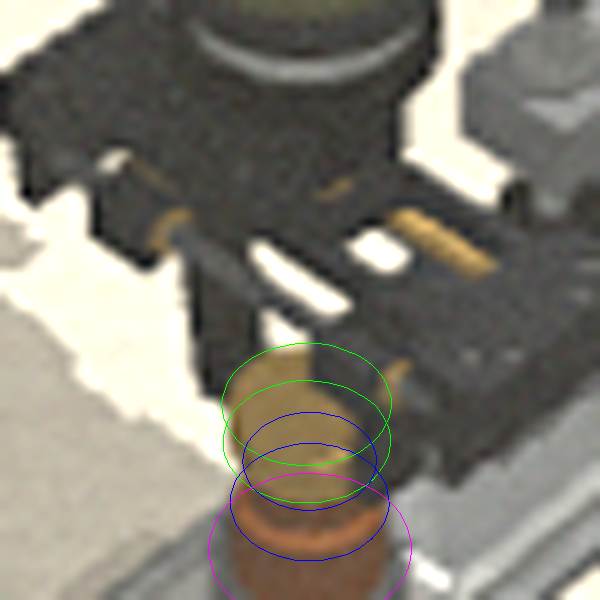

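Lid and jar agree to about 1 mm against 2 mm of clearance. Correcting half of that and lowering with a force check.

{"method": "carry_out", "body": {
  "commands": [
    [-0.0004, -0.0006, 0, 0, 0, 0],
    [-0.0004, -0.0006, 0.003, 0, 0, 0],
    [-0.0004, -0.0006, 0.006, 0, 0, 0],
    [-0.0004, -0.0006, 0.009, 0, 0, 0],
    [-0.0004, -0.0006, 0.011, 0, 0, 0],
    [-0.0004, -0.0006, 0.011, 0, 0, 0],
    [-0.0004, -0.0006, 0.011, 0, 0, 0]
  ]
}}

```text
clock: 15.8
tool_pos: [0.5538, -0.0149, 0.0477]
eef_rot: [0.728, 0.686, -0.0, -0.0]
contact_force: [0.5, -0.2, -0.6]
opening: 0.561
```

{"method": "carry_out", "body": {
  "commands": [
    [0, 0, 0.002, 0, 0, 0],
    [0, 0, 0.004, 0, 0, 0],
    [0, 0, 0.006, 0, 0, 0],
    [0, 0, 0.008, 0, 0, 0],
    [0, 0, 0.008, 0, 0, 0],
    [0, 0, 0.008, 0, 0, 0]
  ]
}}

```text
clock: 16.4
tool_pos: [0.5539, -0.015, 0.0398]
eef_rot: [0.728, 0.686, -0.0, -0.0]
contact_force: [-0.9, -0.2, -0.7]
opening: 0.559
```

{"method": "carry_out", "body": {
  "commands": [
    [0, 0, 0.001, 0, 0, 0],
    [0, 0, 0.002, 0, 0, 0],
    [0, 0, 0.003, 0, 0, 0],
    [0, 0, 0.003, 0, 0, 0],
    [0, 0, 0.003, 0, 0, 0]
  ]
}}

```text
clock: 16.9
tool_pos: [0.5538, -0.0147, 0.0376]
eef_rot: [0.728, 0.686, 0.0, -0.0]
contact_force: [-2.8, 1.3, 8.5]
opening: 0.559
```

Run:
```python
from ov import *
st=r.get_state();p=np.array(st["tool_pos"]);print(st["clock"],p,st["contact_force"])
overlay([p[0],p[1],p[2]+.0282],(.5555,-.0142),"pics/o3.png")
```

```text
16.9 [ 0.55376849 -0.0147086   0.03758917] [-2.75784263  1.25012846  8.46876617]
```

View pics/o3.png

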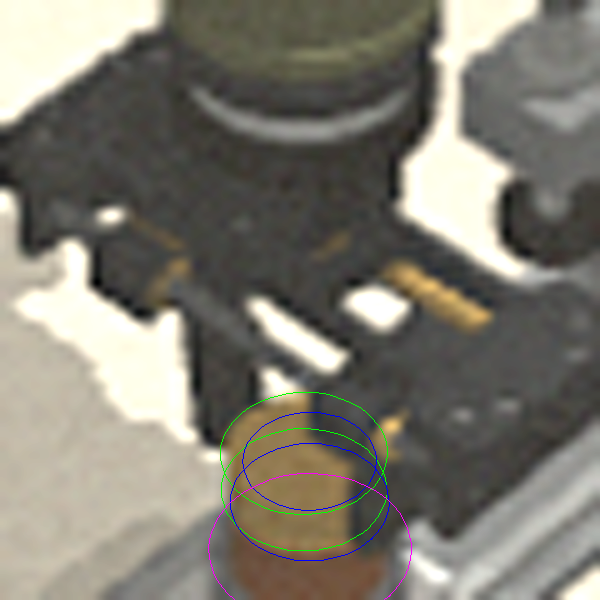

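Contact came exactly at the predicted seated height (.0376, 8.5 N). Releasing and rising.

{"method": "carry_out", "body": {
  "commands": [
    [0, 0, -0.001, 0, 0, 0],
    [0, 0, -0.001, 0, 0, 0],
    [0, 0, -0.001, 0, 0, 0],
    [0, 0, -0.001, 0, 0, 0],
    [0, 0, -0.001, 0, 0, 0],
    [0, 0, -0.01, 0, 0, 0],
    [0, 0, -0.03, 0, 0, 0],
    [-0.01, 0, -0.06, 0, 0, 0],
    [-0.05, 0, -0.09, 0, 0, 0],
    [-0.09, 0, -0.11, 0, 0, 0],
    [-0.13, 0, -0.11, 0, 0, 0],
    [-0.16, 0, -0.11, 0, 0, 0]
  ],
  "fingers": 0
}}

```text
clock: 18.15
tool_pos: [0.5445, -0.1781, 0.1487]
eef_rot: [0.728, 0.685, 0.0, 0.002]
contact_force: [0.1, -0.2, -0.8]
opening: 1.001
```

Run:
```python
from edge import *
st=r.get_state();print(st["clock"],st["tool_pos"],st["opening"])
s=r.snapshot("scene");t=r.snapshot("top")
print("cap",edgefit(s,(.5555,-.0142),.066,.082,.025,[*range(0,181,10),*range(180,350,10)],2)[0])
print("cap top",edgefit(t,(.555,-.0135),.066,.082,.025,range(0,360,10),2)[0])
x,y=proj(s,[.555,-.05,.05]).astype(int);A=cv2.resize(s["img"][y-40:y+30,x-40:x+40],None,fx=7,fy=7,interpolation=cv2.INTER_CUBIC)
cv2.imwrite("pics/p1.png",cv2.convertScaleAbs(A,alpha=1.5))
```

```text
18.15 [ 0.5444753  -0.17810166  0.14867981] 1.0005433329266513
cap [ 0.55585888 -0.0148774 ]
cap top [ 0.5549064  -0.01413338]
```

View pics/p1.png

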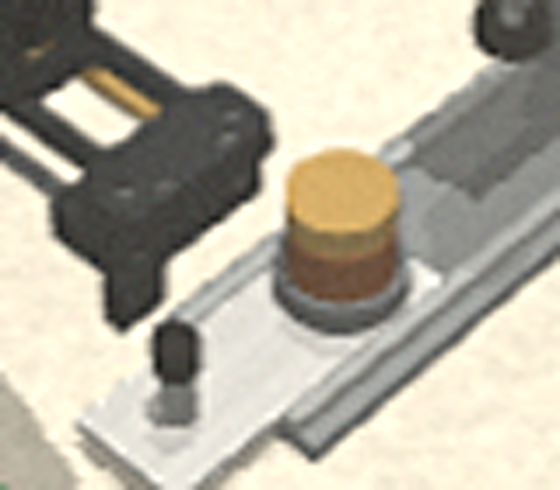

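The lid is on and level (crop 342,190). Now the handle, at about (.547,-.1145); tip height should be 45 mm true, which is a reported z of .014.

Run:
```python
from h import *
plan([((.547,-.1145,.06),-4),((.547,-.1145,.015),-4)])
```

```text
[67.4, -1.1, 87.8] mm [0.08, 0.26, 0.13] n>= 2.2
[67.6, -1.1, 132.8] mm [0.08, 0.26, 0.13] n>= 3.0
```

{"method": "carry_out", "body": {
  "commands": [
    [0.03, 0, 0, 0, 0, 0],
    [0.062, -0.001, 0.02, 0, 0, 0],
    [0.062, -0.001, 0.05, 0, 0, 0],
    [0.062, -0.001, 0.08, 0, 0, 0],
    [0.062, -0.001, 0.095, 0, 0, 0],
    [0.062, -0.001, 0.095, 0, 0, 0],
    [0.062, -0.001, 0.095, 0, 0, 0]
  ]
}}

```text
clock: 18.95
tool_pos: [0.5474, -0.1121, 0.0524]
eef_rot: [0.727, 0.686, 0.0, -0.0]
contact_force: [-0.1, -0.2, 0.1]
opening: 0.995
```

Run:
```python
from h import *
st=r.get_state();print(st["clock"],st["tool_pos"],st["contact_force"])
plan([((.547,-.1145,.015),-4)])
s=r.snapshot("scene")
x,y=proj(s,[.547,-.11,.07]).astype(int);A=cv2.resize(s["img"][y-40:y+40,x-40:x+40],None,fx=7,fy=7,interpolation=cv2.INTER_CUBIC)
cv2.imwrite("pics/p2.png",cv2.convertScaleAbs(A,alpha=1.5))
```

```text
18.95 [ 0.54744356 -0.11205853  0.05238976] [-0.12864509 -0.1978166   0.10197853]
[-2.5, -0.3, 37.4] mm [0.01, -0.02, 0.66] n>= 0.7
```

View pics/p2.png

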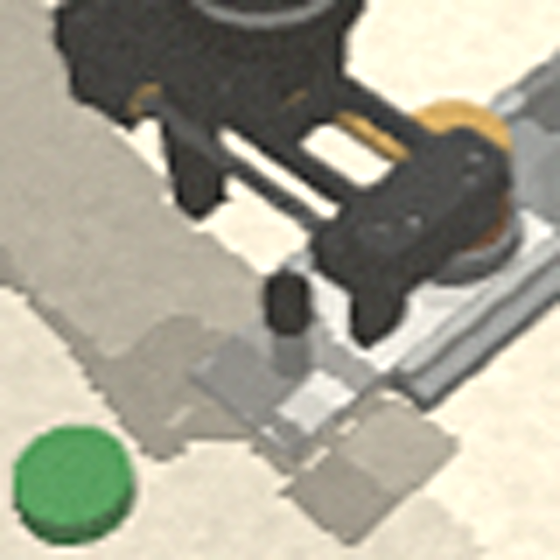

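The fingers straddle the handle. Lowering 37 mm, then gripping.

{"method": "carry_out", "body": {
  "commands": [
    [-0.0025, 0, 0.012, 0, 0, 0.4],
    [-0.0025, 0, 0.026, 0, 0, 0.4],
    [-0.0025, 0, 0.037, 0, 0, 0.4],
    [-0.0025, 0, 0.037, 0, 0, 0.4],
    [-0.0025, 0, 0.037, 0, 0, 0.4]
  ]
}}

```text
clock: 19.5
tool_pos: [0.5466, -0.1151, 0.0143]
eef_rot: [0.73, 0.683, -0.0, -0.0]
contact_force: [0.5, -0.2, 0.1]
opening: 0.999
```

{"method": "carry_out", "body": {
  "commands": [
    [0, 0, 0, 0, 0, 0],
    [0, 0, 0, 0, 0, 0],
    [0, 0, 0, 0, 0, 0],
    [0, 0, 0, 0, 0, 0],
    [0, 0, 0, 0, 0, 0],
    [0, 0, 0, 0, 0, 0],
    [0, 0, 0, 0, 0, 0],
    [0, 0, 0, 0, 0, 0],
    [0, 0, 0, 0, 0, 0],
    [0, 0, 0, 0, 0, 0]
  ],
  "fingers": 255,
  "grip_force": 30
}}

```text
clock: 20.5
tool_pos: [0.5459, -0.1151, 0.0148]
eef_rot: [0.73, 0.683, -0.001, -0.001]
contact_force: [-2.5, 0.2, 1.8]
opening: 0.238
```

Opening is 21 mm, so the grip is held. Pushing the slide in along tool x.

{"method": "carry_out", "body": {
  "commands": [
    [0.006, 0, 0, 0, 0, 0],
    [0.016, 0, 0, 0, 0, 0],
    [0.028, 0, 0, 0, 0, 0],
    [0.04, 0, 0, 0, 0, 0],
    [0.052, 0, 0, 0, 0, 0],
    [0.064, 0, 0, 0, 0, 0],
    [0.076, 0, 0, 0, 0, 0],
    [0.087, 0, 0, 0, 0, 0],
    [0.096, 0, 0, 0, 0, 0],
    [0.102, 0, 0, 0, 0, 0],
    [0.105, 0, 0, 0, 0, 0],
    [0.105, 0, 0, 0, 0, 0]
  ]
}}

```text
clock: 21.7
tool_pos: [0.5529, -0.0078, 0.0148]
eef_rot: [0.729, 0.684, -0.0, -0.002]
contact_force: [-5.3, 0.4, 3.6]
opening: 0.235
```

{"method": "carry_out", "body": {
  "commands": [
    [0.002, 0, 0, 0, 0, 0],
    [0.004, 0, 0, 0, 0, 0],
    [0.005, 0, 0, 0, 0, 0],
    [0.005, 0, 0, 0, 0, 0],
    [0.005, 0, 0, 0, 0, 0]
  ]
}}

```text
clock: 22.2
tool_pos: [0.553, -0.0053, 0.0148]
eef_rot: [0.73, 0.683, -0.001, -0.001]
contact_force: [-5.2, -2.1, 2.9]
opening: 0.235
```

{"method": "carry_out", "body": {
  "commands": [
    [0.002, 0, 0, 0, 0, 0],
    [0.004, 0, 0, 0, 0, 0],
    [0.004, 0, 0, 0, 0, 0],
    [0.004, 0, 0, 0, 0, 0]
  ]
}}

```text
clock: 22.6
tool_pos: [0.553, -0.0053, 0.0148]
eef_rot: [0.731, 0.682, -0.002, 0.001]
contact_force: [-4.9, -9.0, 2.7]
opening: 0.234
```

At the stop: y is unchanged while the force rose to 9 N. Unload, open, rise.

{"method": "carry_out", "body": {
  "commands": [
    [-0.003, 0, 0, 0, 0, 0],
    [-0.0045, 0, 0, 0, 0, 0],
    [-0.0045, 0, 0, 0, 0, 0]
  ]
}}

```text
clock: 22.9
tool_pos: [0.553, -0.0053, 0.0148]
eef_rot: [0.73, 0.683, -0.001, -0.001]
contact_force: [-5.3, -2.0, 2.6]
opening: 0.239
```

{"method": "carry_out", "body": {
  "commands": [
    [0, 0, 0, 0, 0, 0],
    [0, 0, 0, 0, 0, 0],
    [0, 0, 0, 0, 0, 0],
    [0, 0, -0.005, 0, 0, 0],
    [0, 0, -0.02, 0, 0, 0],
    [0, 0, -0.05, 0, 0, 0],
    [0, 0, -0.09, 0, 0, 0],
    [0, 0, -0.13, 0, 0, 0],
    [0, 0, -0.17, 0, 0, 0],
    [0, 0, -0.21, 0, 0, 0],
    [0, 0, -0.225, 0, 0, 0],
    [0, 0, -0.225, 0, 0, 0]
  ],
  "fingers": 0
}}

```text
clock: 24.1
tool_pos: [0.5561, -0.0061, 0.2436]
eef_rot: [0.73, 0.683, 0.003, 0.002]
contact_force: [-0.3, -0.4, 0.2]
opening: 1.002
```

Run:
```python
from edge import *
st=r.get_state();print(st["clock"],st["tool_pos"],st["opening"],st["contact_force"])
s=r.snapshot("scene");t=r.snapshot("top")
al=range(0,360,12)
print("knob s",edgefit(s,(.5615,.095),.22,.234,.024,range(180,361,12),2)[0])
print("knob t",edgefit(t,(.5615,.095),.22,.234,.024,al,2)[0])
print("handle s",edgefit(s,(.554,-.005),.052,.07,.011,range(0,361,12),2)[0])
x,y=proj(s,[.555,.06,.1]).astype(int);A=cv2.resize(s["img"][y-45:y+40,x-40:x+40],None,fx=7,fy=7,interpolation=cv2.INTER_CUBIC)
cv2.imwrite("pics/p3.png",cv2.convertScaleAbs(A,alpha=1.5))
plan([((.5615,.095,.24),-4)])
```

```text
24.1 [ 0.55613542 -0.00607069  0.24364492] 1.002226557728636 [-0.32290845 -0.44994287  0.19992077]
knob s [0.56214515 0.0923988 ]
knob t [0.55979789 0.09687692]
handle s [ 0.55463612 -0.00290247]
[101.1, 1.0, 0.2] mm [0.01, -0.02, 0.22] n>= 2.0
```

View pics/p3.png

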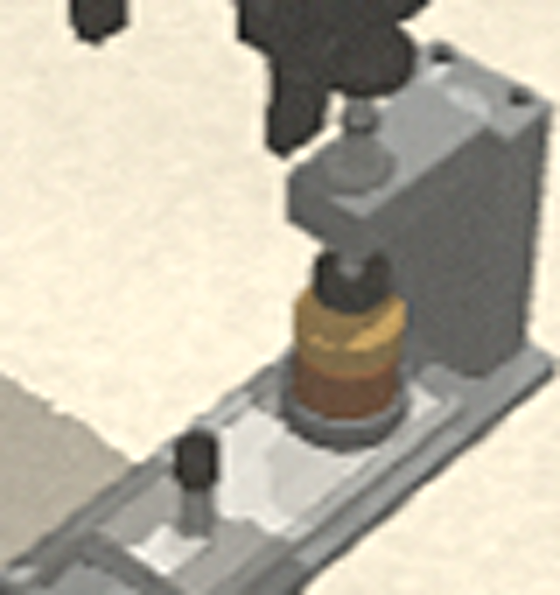

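The slide is home with the lidded jar under the foot (crop 350,330). Shutting the fingers and moving over the knob.

{"method": "carry_out", "body": {
  "commands": [
    [0.015, 0, 0, 0, 0, 0],
    [0.035, 0, 0, 0, 0, 0],
    [0.06, 0, 0, 0, 0, 0],
    [0.08, 0.0005, 0, 0, 0, 0],
    [0.095, 0.0005, 0, 0, 0, 0],
    [0.1, 0.0005, 0, 0, 0, 0],
    [0.1, 0.0005, 0, 0, 0, 0],
    [0.1, 0.0005, 0, 0, 0, 0],
    [0.1, 0.0005, 0, 0, 0, 0],
    [0.1, 0.0005, 0, 0, 0, 0],
    [0.1, 0.0005, 0, 0, 0, 0],
    [0.1, 0.0005, 0, 0, 0, 0]
  ],
  "fingers": 255,
  "grip_force": 20
}}

```text
clock: 25.4
tool_pos: [0.5614, 0.0935, 0.24]
eef_rot: [0.73, 0.683, 0.0, 0.0]
contact_force: [0.2, 0.1, 0.0]
opening: 0.0
```

Run:
```python
from edge import *
st=r.get_state();p=np.array(st["tool_pos"]);print(st["clock"],p,st["opening"],st["contact_force"])
s=r.snapshot("scene")
x,y=proj(s,[.56,.095,.24]).astype(int);A=cv2.resize(s["img"][y-40:y+40,x-40:x+40],None,fx=7,fy=7,interpolation=cv2.INTER_CUBIC)
A=cv2.convertScaleAbs(A,alpha=1.7)
for z,c in((p[2]+.031,(0,255,0)),(.234,(0,0,255))):
    u=(proj(s,[p[0],p[1],z])-[x-40,y-40]+.5)*7;cv2.circle(A,tuple(u.astype(int)),3,c,-1)
cv2.imwrite("pics/p4.png",A)
plan([((.561,.095,.24),-4)])
```

```text
25.4 [0.56136345 0.09345492 0.23999033] 0.00042263842003241263 [0.17453762 0.095922   0.02983413]
[1.4, -0.4, -0.0] mm [0.0, -0.01, 0.19] n>= 0.0
```

View pics/p4.png

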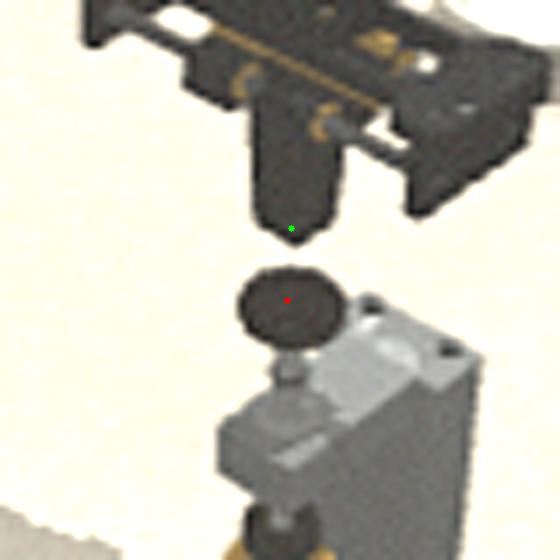

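The shut fingertips are centred over the knob (tip 292,235; knob 292,300), and the 31 mm offset matches the picture. Descending to find contact.

{"method": "carry_out", "body": {
  "commands": [
    [0.001, 0, 0.012, 0, 0, 0],
    [0.001, 0, 0.024, 0, 0, 0],
    [0.001, 0, 0.033, 0, 0, 0],
    [0.001, 0, 0.033, 0, 0, 0],
    [0.001, 0, 0.033, 0, 0, 0]
  ]
}}

```text
clock: 25.95
tool_pos: [0.5612, 0.0947, 0.2065]
eef_rot: [0.73, 0.683, -0.0, -0.0]
contact_force: [-0.3, 0.4, 0.2]
opening: 0.003
```

{"method": "carry_out", "body": {
  "commands": [
    [0, 0, 0.0015, 0, 0, 0],
    [0, 0, 0.0025, 0, 0, 0],
    [0, 0, 0.0025, 0, 0, 0],
    [0, 0, 0.0025, 0, 0, 0]
  ]
}}

```text
clock: 26.35
tool_pos: [0.5615, 0.0948, 0.2046]
eef_rot: [0.73, 0.683, 0.0, 0.0]
contact_force: [-0.7, 0.1, -0.8]
opening: 0.012
```

{"method": "carry_out", "body": {
  "commands": [
    [0, 0, 0.001, 0, 0, 0],
    [0, 0, 0.0015, 0, 0, 0],
    [0, 0, 0.0015, 0, 0, 0],
    [0, 0, 0.0015, 0, 0, 0]
  ]
}}

```text
clock: 26.75
tool_pos: [0.5614, 0.0948, 0.2029]
eef_rot: [0.73, 0.683, 0.0, -0.0]
contact_force: [-1.1, 0.7, 1.3]
opening: 0.002
```

{"method": "carry_out", "body": {
  "commands": [
    [0, 0, 0.0005, 0, 0, 0],
    [0, 0, 0.001, 0, 0, 0],
    [0, 0, 0.001, 0, 0, 0],
    [0, 0, 0.001, 0, 0, 0]
  ]
}}

```text
clock: 27.15
tool_pos: [0.5615, 0.0948, 0.2021]
eef_rot: [0.73, 0.683, 0.0, 0.0]
contact_force: [-1.2, -1.3, 2.8]
opening: 0.01
```

{"method": "carry_out", "body": {
  "commands": [
    [0, 0, 0.002, 0, 0, 0],
    [0, 0, 0.004, 0, 0, 0],
    [0, 0, 0.005, 0, 0, 0],
    [0, 0, 0.005, 0, 0, 0],
    [0, 0, 0.005, 0, 0, 0]
  ]
}}

```text
clock: 27.65
tool_pos: [0.5615, 0.0948, 0.197]
eef_rot: [0.73, 0.683, 0.0, 0.0]
contact_force: [-1.2, 0.3, 4.3]
opening: 0.006
```

{"method": "carry_out", "body": {
  "commands": [
    [0, 0, 0.003, 0, 0, 0],
    [0, 0, 0.006, 0, 0, 0],
    [0, 0, 0.009, 0, 0, 0],
    [0, 0, 0.012, 0, 0, 0],
    [0, 0, 0.015, 0, 0, 0],
    [0, 0, 0.0175, 0, 0, 0],
    [0, 0, 0.0175, 0, 0, 0],
    [0, 0, 0.0175, 0, 0, 0],
    [0, 0, 0.0175, 0, 0, 0]
  ]
}}

```text
clock: 28.55
tool_pos: [0.5615, 0.0948, 0.1802]
eef_rot: [0.73, 0.683, 0.0, 0.0]
contact_force: [-3.0, 0.2, 11.6]
opening: 0.007
```

Run:
```python
from edge import *
F=[]
for i in range(4):
    s=r.snapshot("scene");st=r.get_state();F.append(st["contact_force"])
p=np.array(st["tool_pos"]);print(st["clock"],p,np.mean(F,0))
x,y=proj(s,[.56,.095,.18]).astype(int);A=cv2.resize(s["img"][y-25:y+35,x-30:x+30],None,fx=10,fy=10,interpolation=cv2.INTER_CUBIC)
cv2.imwrite("pics/p5.png",cv2.convertScaleAbs(A,alpha=1.6))
```

```text
28.75 [0.56151743 0.09482012 0.18027118] [-3.28349561 -0.38815418 12.51016167]
```

View pics/p5.png

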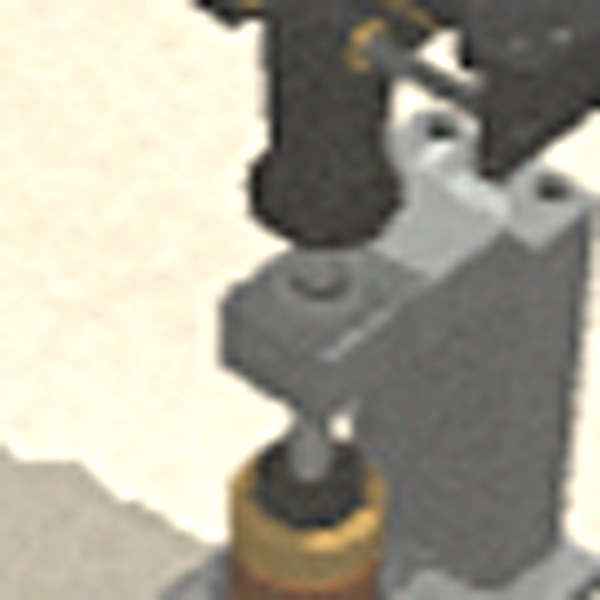

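22.5 mm down, 12 N (the model gives about 11.8 N), and the foot is on the lid. The last 2.5 mm.

{"method": "carry_out", "body": {
  "commands": [
    [0, 0, 0.001, 0, 0, 0],
    [0, 0, 0.002, 0, 0, 0],
    [0, 0, 0.0026, 0, 0, 0],
    [0, 0, 0.0026, 0, 0, 0],
    [0, 0, 0.0026, 0, 0, 0],
    [0, 0, 0.0026, 0, 0, 0]
  ]
}}

```text
clock: 29.35
tool_pos: [0.5616, 0.0948, 0.1779]
eef_rot: [0.73, 0.683, 0.0, 0.0]
contact_force: [-2.6, 0.1, 13.9]
opening: 0.009
```

Run:
```python
from edge import *
F=[];Z=[]
for i in range(10):
    s=r.snapshot("scene");st=r.get_state();F.append(st["contact_force"]);Z.append(st["tool_pos"][2])
p=np.array(st["tool_pos"]);print(st["clock"],p,np.mean(F,0),Z[0],Z[-1])
x,y=proj(s,[.56,.095,.16]).astype(int);A=cv2.resize(s["img"][y-25:y+35,x-30:x+30],None,fx=10,fy=10,interpolation=cv2.INTER_CUBIC)
cv2.imwrite("pics/p6.png",cv2.convertScaleAbs(A,alpha=1.8))
cv2.imwrite("pics/p6full.png",s["img"])
```

```text
29.85 [0.56153673 0.09481225 0.1778499 ] [-3.41170918 -0.24827069 13.49036632] 0.17786397427427986 0.17784990158581973
```

View pics/p6.png

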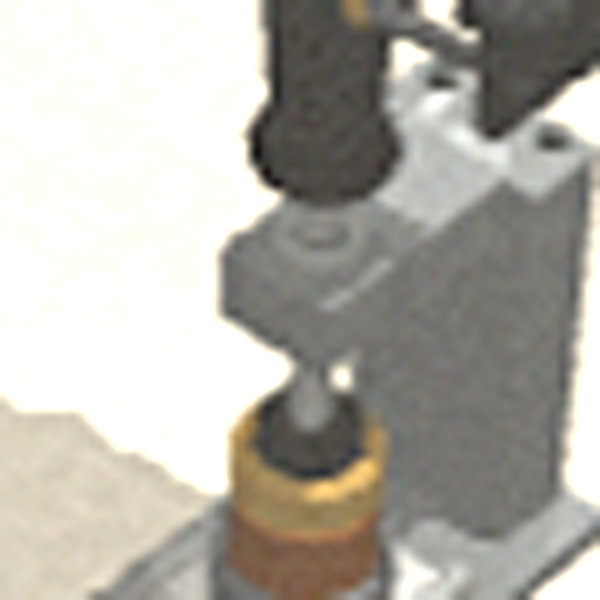

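View pics/p6full.png

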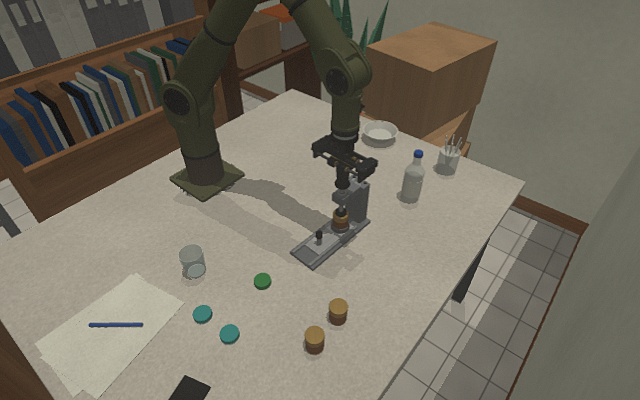

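Depth is about 25 mm, force 13.5–14 N and steady, and the ring is level with the head top (crop 320,235). The bystanders look unmoved. Handing in.

```bash
python3 -c "
from plant import r
print(r.finish_job());st=r.get_state();print(st['clock'],st['tool_pos'],st['contact_force'])"
```

```text
the job is handed in; nothing more can be done
None
the job is handed in; nothing more can be done
```

I put the brass lid on the honey jar and pushed the slide fully home. I then pressed the knob about 25 mm down and handed the job in at about 30 s while still holding it there.

- **Lid:** It met the jar at the predicted seated height (8.5 N), and afterwards the picture showed it on and level.
- **Slide:** It travelled 110 mm to the stop, where the force rose from 2 to 9 N with no further movement.
- **Knob:** The arm's own position gave about 24.9 mm of depth, taking contact at a reported height of about 0.2028 m. The force was a steady 13.5–13.9 N against the expected 14 N. The picture showed the foot on the lid and the dark ring about level with the top of the head.
- **Bystanders:** The other jars, the bottle and the tumbler looked unmoved in the last picture. I judged that by eye and did not measure it.

**What disagreed:**
- **Gripper height:** The fingertips are about 31 mm higher than the reported tool position. Because of this the first lid grasp closed on nothing, without touching the lid. I measured the offset by touching the table with about 16 N and used it from then on.
- **Cameras:** The two cameras differed by 2 to 6 mm, least for the lid on the table and most for the tall parts of the press. I used corrected averages, which the later contacts confirmed.
- **Knob force:** 13.5 N alone would suggest about 24.1 mm of depth, slightly less than the arm's position reading.

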